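# Fill the drawer chest, prick its plates and put the awl away

### The arm

A 6-joint arm with a two-finger parallel gripper is mounted at the origin on the work surface. World frame = base frame: x ahead of the robot, y to its left, z up, the work surface at z = 0. Lengths are in m, angles in rad, forces in N, time in s.
With the tool pointing down it reaches from about 0.25 to 0.775 m from the base axis. Payload 4 kg.
Tool frame: the origin (TCP) lies at the very end of the fingers, on their centre line; the grasp point (between the pads) lies 19 mm behind it; y points along the fingers, x is the direction in which the jaws open and shut, and the axes are right-handed (so a half turn about y gives the same grasp; the last joint's range is limited). The gripper opens to 94 mm and grips with 3 to 60 N. Pads are 16 mm wide; open, the fingers measure 119 mm over their backs; the gripper's body (75 mm by 177 mm) begins 78 mm behind the grasp point.
Start: joints at [-0.103, 0.087, 1.371, -0, 1.684, -0.103], TCP at [0.55, -0, 0.206] pointing down, gripper open.
Joint ranges: [-3.1, 3.1], [-0.76, 2.03], [0.27, 2.55], [-1.08, 4.22], [0.17, 2.65], [-2.57, 2.57]. Speed limits (rad/s): [2.79, 2.79, 3.14, 3.14, 3.14, 3.14].

### API

Orientations are given as [roll, pitch, yaw] about the fixed x, y, z axes, in that order (R = Rz(yaw) Ry(pitch) Rx(roll)).
In Python, from bench import robot, snapshot, workorder gives the robot as it stands.
- The arm moves only by the tool play_rows, never from a script. Its argument "steps" is a list of rows, each an object of numbers: "x", "y", "z": the shift along the world's x, y, z in m; "rx", "ry", "rz": the turn, a rotation vector about the world's x, y, z in rad; "hand": the finger opening in m, from 0 to 0.094. A call has 1 to 8 rows; each row shifts and turns the commanded pose from where the row before left it; what a row does not reach is not made up. A row lasts 1/8 s, in which the tool goes at most 62.5 mm and 10.7 degrees, less where a joint would pass 70% of its speed; a pose out of reach is approached as far as the arm can. A call is refused whole if a number of a shift passes 0.0625 or a number of a turn 0.188, either way. A call with a gripper value outside its range is refused whole. The fingers move at their own pace and stop on an object; the grip force is fixed at half the most. Time passes only in rows, so rows that do not move let the fingers close. It gives the time, the measured TCP pose, the force and the opening at its end, in the units of the state.
- robot.get_obs(): the state, without advancing time (a new reading comes with each control period).
- snapshot(name): name is "scene" or "side" or "wrist"; returns a dict with "color" (480x640x3 uint8, red, green, blue), "range_z" (480x640 float32, m along the optical axis (not along the pixel's ray), 0 where there is no reading), "fov_y" (degrees; the focal length in pixels is half the picture's height over the tangent of half this angle, whatever the lens; pixels are square), "cx", "cy" (the principal point, pixels), "k1" (the pictures are not rectified: a ray, as slopes to the right and down, at radius r is drawn at 1 + k1 r^2 times it, then the intrinsics apply), "T" (4x4, takes a point from camera to world coordinates). Camera axes: x right, y down, z forward; pixel columns grow to the right and rows downward; lengths in m; the calibration is good to about 2 mm. A picture is of the moment at which its call begins.
- workorder.close_job(): hands the job in, once; it reports no verdict.
The state is a dict: "time": time; "joint_positions": joint angles; "qvel": joint speeds; "joint_torque": joint torques, N m; "tool_pos": TCP position; "ee_rot": TCP orientation; "wrist_force": force on the tool from outside, world axes, zero at the start; "wrist_torque": the same for the moment, N m; "width": finger opening in m.
Only numpy, scipy, OpenCV 4.12 (cv2) and the standard library are available. Lean on these libraries where they do the work, as an engineer would, in place of code of your own. Each camera call takes 0.05 s, during which the arm holds its last target.

### The job

Slide each loose wooden drawer, pull outwards, fully home into the bay of the plywood chest that matches its width, until its front is flush with the chest's front. Then take the awl out of the light offcut and rest its tip for about a second on the black spot of each brass plate on the chest's roof, from left to right as the robot sees them, and put the awl fully down into its own brass-ringed slot in the dark tool block. Leave all the drawers home at the end and do not knock over the glue bottle or the varnish jar.

Things in the scene. Friction and masses are not known exactly. Their poses are not given: they have to be found in the camera images.
- case: Fixed plywood drawer chest, 118 deep (x) x 235 wide x 64 mm high, with three open-fronted bays side by side. Origin: centre of its underside; open front at x = -0.052; x points into the bays, z up. Floor 4 mm thick, roof underside at z = 0.056, walls 10 mm with rounded front edges. Bays 104 mm deep, 5 mm wider than their drawers. Three brass plates lie on the roof.
- drawer_wide: Loose open-topped wooden drawer, 100 mm long (x), 74 mm wide (y), 46 mm high, walls 6 mm, 150 g; origin: centre of the underside of the box. A darker wooden pull (28 mm along x, 20 mm along y, 6 to 42 mm above the underside) projects from its front face (x = -0.050) to -x; the drawer enters its bay +x end first. May be absent.
- pull_wide (a point): Centre of the pull of the wide drawer (64 mm in front of the drawer's origin, 24 mm above its underside). Grasp 20 mm across y.
- bay_wide (a point): Home place in the chest's left (+y) bay (79 mm wide inside): where the origin of the 74 mm wide drawer lies, on the bay's floor, when its front face is flush with the chest's front; axes as the chest.
- drawer_narrow: Loose open-topped wooden drawer, 100 mm long (x), 46 mm wide (y), 46 mm high, walls 6 mm, 150 g; origin: centre of the underside of the box. A darker wooden pull (28 mm along x, 20 mm along y, 6 to 42 mm above the underside) projects from its front face (x = -0.050) to -x; the drawer enters its bay +x end first. May be absent.
- pull_narrow (a point): Centre of the pull of the narrow drawer (64 mm in front of the drawer's origin, 24 mm above its underside). Grasp 20 mm across y.
- bay_narrow (a point): Home place in the chest's middle bay (51 mm wide inside): where the origin of the 46 mm wide drawer lies, on the bay's floor, when its front face is flush with the chest's front; axes as the chest.
- drawer_medium: Loose open-topped wooden drawer, 100 mm long (x), 60 mm wide (y), 46 mm high, walls 6 mm, 150 g; origin: centre of the underside of the box. A darker wooden pull (28 mm along x, 20 mm along y, 6 to 42 mm above the underside) projects from its front face (x = -0.050) to -x; the drawer enters its bay +x end first. May be absent.
- pull_medium (a point): Centre of the pull of the medium drawer (64 mm in front of the drawer's origin, 24 mm above its underside). Grasp 20 mm across y.
- bay_medium (a point): Home place in the chest's right (-y) bay (65 mm wide inside): where the origin of the 60 mm wide drawer lies, on the bay's floor, when its front face is flush with the chest's front; axes as the chest.
- mark_left (a point): Centre of the black spot (12 mm across) on the left (+y) brass plate on the chest's roof (plate 26 x 40 x 3 mm); the point lies on the plate's upper face, 67 mm above the bench.
- mark_mid (a point): Centre of the black spot (12 mm across) on the middle brass plate on the chest's roof (plate 26 x 40 x 3 mm); the point lies on the plate's upper face, 67 mm above the bench.
- mark_right (a point): Centre of the black spot (12 mm across) on the right (-y) brass plate on the chest's roof (plate 26 x 40 x 3 mm); the point lies on the plate's upper face, 67 mm above the bench.
- plate_left: The left brass plate itself, fixed on the chest's roof; origin: centre of its underside.
- plate_mid: The mid brass plate itself, fixed on the chest's roof; origin: centre of its underside.
- plate_right: The right brass plate itself, fixed on the chest's roof; origin: centre of its underside.
- awl: Awl, origin at its tip, z axis up through the handle: pointed steel shaft 10 mm thick up to z = 0.045, then a round wooden handle 24 mm thick to z = 0.115, domed top at 0.126; 80 g. It starts upright in the light offcut. The handle's shoulder rests on the block when the shaft is fully in a hole.
- offcut_hole (a point): Mouth of the hole (14 mm wide, 50 mm deep) in the top of the fixed light-wood offcut, 56 x 56 x 55 mm, where the awl stands at the start.
- awl_slot (a point): Mouth of the awl's own slot: the hole ringed with brass (14 mm wide, 50 mm deep) near one end of the fixed dark-wood tool block (56 x 130 x 55 mm, mouth 55 mm above the bench). 42 mm from it is a plain unringed hole and 87 mm from it stands a black screwdriver handle, 22 mm wide, up to 117 mm high.
- glue_bottle: Bystander: standing white glue bottle, 56 mm across, 140 mm high; origin: centre of its underside.
- varnish_jar: Bystander: standing amber jar, 64 mm across, 80 mm high; origin: centre of its underside.
Things that resemble listed ones, but are neither listed nor needed, are in the scene too. Of the things that look like the awl, the smaller one is meant.

How it is judged:
On the way, in this order (a step that is already met when the one before it is completed fails the run):
1. every drawer that is there is fully home in the bay of its own width (x of drawer_wide in the frame of bay_wide between -0.007 and 0.007 m and y of drawer_wide in the frame of bay_wide between -0.006 and 0.006 m and z of drawer_wide in the frame of bay_wide below 0.006 m and angle between each of drawer_wide, drawer_narrow, drawer_medium's own z axis and vertical below 0.1 rad and x of drawer_narrow in the frame of bay_narrow between -0.007 and 0.007 m and y of drawer_narrow in the frame of bay_narrow between -0.006 and 0.006 m and z of drawer_narrow in the frame of bay_narrow below 0.006 m and x of drawer_medium in the frame of bay_medium between -0.007 and 0.007 m and y of drawer_medium in the frame of bay_medium between -0.006 and 0.006 m and z of drawer_medium in the frame of bay_medium below 0.006 m and linear speed of each of drawer_wide, drawer_narrow, drawer_medium below 0.02 m/s), for 0.2 s.
2. the awl's tip rests on the black spot of the left plate (horizontal distance between awl and mark_left below 0.007 m and contact force between awl and plate_left above 0.3 N), for 0.4 s.
3. the awl's tip rests on the black spot of the middle plate (horizontal distance between awl and mark_mid below 0.007 m and contact force between awl and plate_mid above 0.3 N), for 0.4 s.
4. the awl's tip rests on the black spot of the right plate (horizontal distance between awl and mark_right below 0.007 m and contact force between awl and plate_right above 0.3 N), for 0.4 s.
At the end, for the whole second after the job is handed in: Every drawer present is in the bay of its own width with its front within 7 mm of flush and lying flat (within 6 mm of its home sideways), and the awl stands upright (within 0.12 rad) in its own brass-ringed slot, its tip at least 40 mm below the mouth; all released and at rest (all of step 1 and horizontal distance between awl and awl_slot below 0.006 m and z of awl in the frame of awl_slot below -0.04 m and angle between awl's own z axis and vertical below 0.12 rad and linear speed of awl below 0.02 m/s); the robot touches nothing.
It fails at once if the glue bottle or the varnish jar is knocked over (angle between any of glue_bottle, varnish_jar's own z axis and vertical above 0.7 rad).
Of drawer_wide, drawer_narrow, drawer_medium only 2 to 3 are there at a start; the rules pass over those that are not, and their reading is None.
At some moment in a run one of drawer_wide, drawer_narrow, drawer_medium may be knocked a few centimetres aside while the robot is not near it.
It also fails if it takes over 210 s, if anything falls off the work surface, if the arm or the gripper's body presses on something with over 40 N, if the wrist force passes 120 N, or if a joint passes its speed limit or range.

## Working session

There is one attempt and no reset: what is moved stays moved. The work goes in short steps, Python scripts to look and compute and a tool call to move; the robot and the scene stay as the last step left them, time stands still between calls to the robot, and variables do not carry over. Pictures are saved under pics/ and viewed, and the job is handed in when it is done.

Besides the shell and the picture viewer there is one more tool, called after ">>>" as name(argument=value, ...), one argument or row to a line, values as JSON. play_rows: Moves the arm, as the interface text tells. Its arguments: {"type":"object","properties":{"steps":{"type":"array"}},"required":["steps"]}

```bash
ls; mkdir -p pics; cat > h.py <<'E'
import numpy as np, cv2
from bench import robot, snapshot, workorder
def take(n,fn=None):
    s=snapshot(n)
    if fn: cv2.imwrite('pics/'+fn+'.png',s['color'][:,:,::-1])
    return s
def rays(s,uv):
    uv=np.atleast_2d(np.array(uv,float)); f=240/np.tan(np.radians(s['fov_y'])/2)
    d=(uv-[s['cx'],s['cy']])/f
    x=d.copy()
    for _ in range(30): x=d/(1+s['k1']*(x**2).sum(1,keepdims=True))
    return np.c_[x,np.ones(len(x))]
def plane(s,uv,z):
    T=np.array(s['T']); r=rays(s,uv)@T[:3,:3].T; o=T[:3,3]
    return o+r*((z-o[2])/r[:,2])[:,None]
def depthpts(s,uv):
    uv=np.atleast_2d(uv).astype(int); r=rays(s,uv); Z=s['range_z'][uv[:,1],uv[:,0]]
    T=np.array(s['T']); return (r*Z[:,None])@T[:3,:3].T+T[:3,3]
def cloud(s):
    v,u=np.mgrid[0:480,0:640]; p=depthpts(s,np.c_[u.ravel(),v.ravel()]).reshape(480,640,3)
    p[s['range_z']<=0]=np.nan; return p
E
python3 - <<'E'
from h import *
print(robot.get_obs())
for n in ['scene','side','wrist']:
    s=take(n,n+'0'); print(n,s['fov_y'],s['cx'],s['cy'],s['k1'],np.round(s['T'],3).tolist(),(s['range_z']>0).mean())
E
```

```text
pics
{'time': 0.0, 'joint_positions': array([-1.03084723e-01,  8.79382997e-02,  1.37223694e+00, -7.37030304e-06,
        1.68360797e+00, -1.03125553e-01]), 'qvel': array([ 7.19676193e-04, -2.12416248e-03, -2.03418936e-04, -2.96353078e-05,
       -2.18208005e-03,  2.66330570e-04]), 'joint_torque': array([ 1.28542815e-03, -3.40182602e+01, -3.02423716e+01,  7.18220207e-02,
        3.29729996e-02, -1.13141955e-04]), 'tool_pos': array([5.49450013e-01, 5.80987483e-05, 2.04322103e-01]), 'ee_rot': array([-1.57057811e+00,  2.17967282e-03,  4.02466499e-05]), 'wrist_force': array([-0.18948663, -0.20584751,  0.1237731 ]), 'wrist_torque': array([ 0.03949878,  0.03291237, -0.01702615]), 'width': 0.09397123788644558}
scene 51.87946497410721 327.3890488463472 232.37881244998988 -0.0392790855978054 [[0.328, 0.652, -0.684, 1.48], [0.945, -0.222, 0.241, -0.3], [0.005, -0.725, -0.689, 0.999], [0.0, 0.0, 0.0, 1.0]] 0.9959928385416666
side 47.151292765753226 317.9891868996203 240.1284831279961 -0.04525110196894104 [[-0.904, -0.305, 0.301, 0.176], [-0.428, 0.635, -0.642, 0.86], [0.004, -0.71, -0.705, 1.0], [0.0, 0.0, 0.0, 1.0]] 0.99591796875
wrist 60.93223148946386 317.0463902328282 233.1769614294727 0.025990457953004132 [[1.0, 0.0, -0.002, 0.549], [-0.001, -0.969, -0.247, 0.073], [-0.002, 0.247, -0.969, 0.384], [0.0, 0.0, 0.0, 1.0]] 0.9959049479166666
```

View pics/scene0.png

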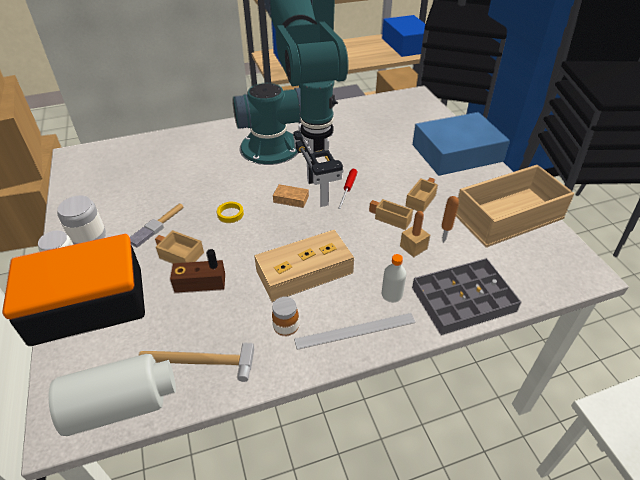

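View pics/side0.png

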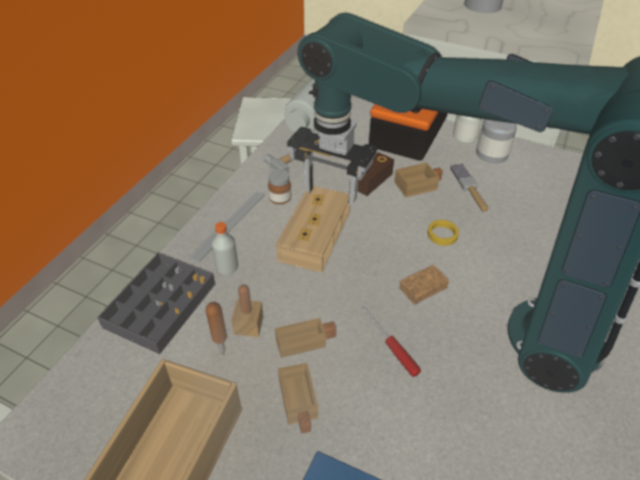

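View pics/wrist0.png

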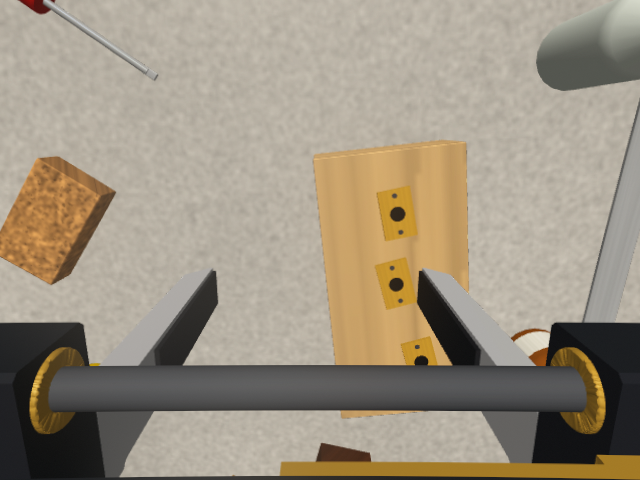

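```bash
cat >> h.py <<'E'
def ortho(snaps,x0,x1,y0,y1,res=0.001):
    H=int((x1-x0)/res);W=int((y1-y0)/res)
    hm=np.full((H,W),-1.);im=np.zeros((H,W,3),np.uint8)
    for s in snaps:
        p=cloud(s).reshape(-1,3);c=s['color'].reshape(-1,3)
        ok=np.isfinite(p[:,0])&(p[:,0]>x0)&(p[:,0]<x1)&(p[:,1]>y0)&(p[:,1]<y1)&(p[:,2]<0.2)
        p=p[ok];c=c[ok]
        i=((x1-p[:,0])/res).astype(int).clip(0,H-1);j=((y1-p[:,1])/res).astype(int).clip(0,W-1)
        o=np.argsort(p[:,2]);i,j,p,c=i[o],j[o],p[o],c[o]
        m=p[:,2]>hm[i,j]
        hm[i[m],j[m]]=p[m,2];im[i[m],j[m]]=c[m]
    return hm,im
E
python3 - <<'E'
from h import *
a=take('scene');b=take('side')
for s in (a,b):
    p=cloud(s);print(np.nanmedian(p[300:340,220:240,2]) , np.round(depthpts(s,[(300,180),(450,330),(230,450),(330,330)]),3).tolist())
hm,im=ortho([a,b],0.2,0.9,-0.5,0.5,0.0025)
big=cv2.resize(im,None,fx=2,fy=2,interpolation=cv2.INTER_NEAREST)
hh=cv2.applyColorMap((np.clip(hm,0,.13)/.13*255).astype(np.uint8),cv2.COLORMAP_JET)
cv2.imwrite('pics/o1.png',big[:,:,::-1]);cv2.imwrite('pics/o1h.png',cv2.resize(hh,None,fx=2,fy=2,interpolation=cv2.INTER_NEAREST))
E
```

```text
-0.001108651285905149 [[0.218, 0.047, -0.003], [0.918, 0.215, 0.009], [0.688, -0.379, -0.749], [0.816, -0.057, -0.001]]
0.0048242166068703796 [[0.756, -0.25, 0.003], [0.217, 0.079, 0.001], [0.513, 0.524, 0.001], [0.448, 0.218, 0.039]]
```

View pics/o1.png

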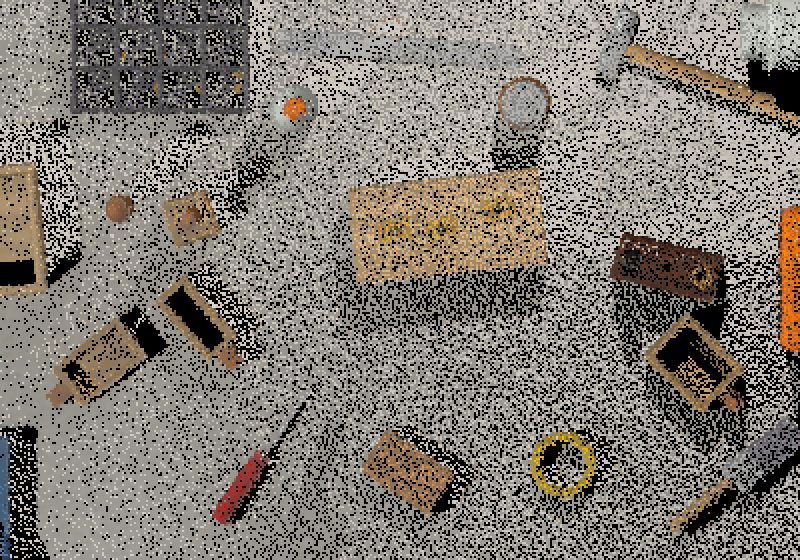

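View pics/o1h.png

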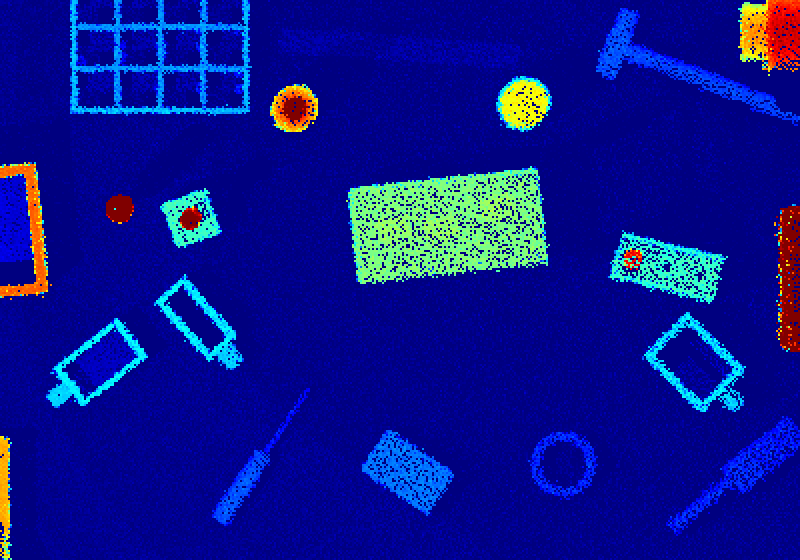

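```bash
cat >> h.py <<'E'
def pts(names=('scene','side'),n=2):
    P=[];C=[];K=[]
    for k,nm in enumerate(names):
        for _ in range(n):
            s=snapshot(nm);p=cloud(s).reshape(-1,3);ok=np.isfinite(p[:,0])
            P.append(p[ok]);C.append(s['color'].reshape(-1,3)[ok]);K.append(np.full(ok.sum(),k))
    return np.vstack(P),np.vstack(C),np.concatenate(K)
def rect(q):
    (c,wh,a)=cv2.minAreaRect(q.astype(np.float32))
    return np.array(c),cv2.boxPoints((c,wh,a)),wh
def clean(q,res=0.0025,mn=3):
    # drop sparse outliers in plan
    k=np.floor(q/res).astype(int);_,inv,cnt=np.unique(k,axis=0,return_inverse=True,return_counts=True)
    return q[cnt[inv.ravel()]>=mn]
E
cat > meas.py <<'E'
from h import *
P,C,K=pts()
def box(x0,x1,y0,y1,z0,z1,k=None):
    m=(P[:,0]>x0)&(P[:,0]<x1)&(P[:,1]>y0)&(P[:,1]<y1)&(P[:,2]>z0)&(P[:,2]<z1)
    if k is not None: m&=K==k
    return m
def rep(nm,*b):
    for k in (0,1,None):
        m=box(*b,k=k)
        if m.sum()<30: print(nm,k,'few');continue
        q=clean(P[m][:,:2]);c,bp,wh=rect(q)
        print(nm,k,'n',len(q),'z',np.round(np.median(P[m][:,2]),4),'c',np.round(c,4),'wh',np.round(wh,4),'corners',np.round(bp,3).tolist())
rep('case',.5,.72,-.22,.1,.06,.075)
rep('wide',.36,.52,-.46,-.28,.034,.056)
rep('med',.38,.52,.3,.46,.034,.056)
rep('nar',.42,.57,.18,.33,.034,.056)
rep('block',.5,.64,-.42,-.25,.048,.062)
rep('offcut',.57,.68,.2,.32,.048,.062)
rep('awl',.57,.68,.2,.32,.09,.125)
rep('awltop',.57,.68,.2,.32,.125,.145)
rep('sdr',.5,.64,-.42,-.25,.09,.125)
m=box(.4,.7,-.6,-.47,.08,.3);print('toolbox z',np.percentile(P[m][:,2],[5,50,95]),P[m].min(0),P[m].max(0))
rep('glue',.7,.85,.05,.2,.08,.16);rep('jar',.7,.85,-.25,-.1,.06,.1)
E
python3 meas.py
```

```text
case 0 n 1387 z 0.0636 c [ 0.618  -0.0613] wh [0.1179 0.2336] corners [[0.546999990940094, 0.04899999871850014], [0.5720000267028809, -0.18400000035762787], [0.6890000104904175, -0.17100000381469727], [0.6639999747276306, 0.061000000685453415]]
case 1 n 1830 z 0.0657 c [ 0.6183 -0.0584] wh [0.1174 0.2355] corners [[0.5460000038146973, 0.052000001072883606], [0.5740000009536743, -0.18199999630451202], [0.6909999847412109, -0.1679999977350235], [0.6629999876022339, 0.06499999761581421]]
case None n 8343 z 0.0647 c [ 0.6176 -0.0603] wh [0.1211 0.2392] corners [[0.5429999828338623, 0.050999999046325684], [0.5709999799728394, -0.1860000044107437], [0.6919999718666077, -0.1720000058412552], [0.6639999747276306, 0.06599999964237213]]
wide 0 n 436 z 0.0427 c [ 0.4382 -0.377 ] wh [0.1226 0.0755] corners [[0.36800000071525574, -0.39399999380111694], [0.421999990940094, -0.44699999690055847], [0.5080000162124634, -0.36000001430511475], [0.45500001311302185, -0.3070000112056732]]
wide 1 n 492 z 0.0443 c [ 0.4402 -0.3759] wh [0.1245 0.079 ] corners [[0.36899998784065247, -0.39399999380111694], [0
[... 6085 characters left out ...]
.1564] wh [0.0534 0.0529] corners [[0.7369999885559082, -0.16599999368190765], [0.7820000052452087, -0.19300000369548798], [0.8090000152587891, -0.1469999998807907], [0.7639999985694885, -0.11999999731779099]]
jar 1 n 325 z 0.0805 c [ 0.7675 -0.1524] wh [0.051  0.0528] corners [[0.734000027179718, -0.1679999977350235], [0.7839999794960022, -0.1850000023841858], [0.8009999990463257, -0.13699999451637268], [0.7509999871253967, -0.11999999731779099]]
jar None n 1279 z 0.0791 c [ 0.7697 -0.1552] wh [0.0549 0.0589] corners [[0.7319999933242798, -0.17000000178813934], [0.7870000004768372, -0.19099999964237213], [0.8069999814033508, -0.14000000059604645], [0.7519999742507935, -0.11900000274181366]]
```

```bash
cat > drw.py <<'E'
from h import *
import sys
def drawers(n=3):
    P,C,K=pts(n=n)
    out=[]
    res=.0025;x0,y1=.25,.5
    m=(P[:,2]>.034)&(P[:,2]<.058)&(P[:,0]>x0)&(P[:,0]<.6)&(abs(P[:,1])<.5)
    Q,Kq=P[m],K[m]
    i=((Q[:,0]-x0)/res).astype(int);j=((y1-Q[:,1])/res).astype(int)
    g=np.zeros((140,402),np.uint8);np.add.at(g,(i,j),1)
    g=((g>=2)*255).astype(np.uint8);g2=cv2.morphologyEx(g,cv2.MORPH_CLOSE,np.ones((3,3)))
    nl,lab,st,ce=cv2.connectedComponentsWithStats(g2)
    for l in range(1,nl):
        if st[l][4]<150: continue
        R=[]
        for k in (0,1,None):
            s=(lab[i,j]==l)&((Kq==k) if k is not None else True)&(g[i,j]>0)
            if s.sum()<60: continue
            q=clean(Q[s][:,:2],mn=2);c,bp,wh=rect(q)
            e=[(bp[a]+bp[(a+1)%4])/2 for a in range(4)]
            a=0 if np.linalg.norm(bp[0]-bp[1])<np.linalg.norm(bp[1]-bp[2]) else 1
            A,B=e[a],e[(a+2)%4]; ax=(B-A)/np.linalg.norm(B-A)
            t=(q-c)@ax; nrm=np.array([-ax[1],ax[0]]);w=(q-c)@nrm
            # pull end is the one with small lateral extent
            L=max(wh)/2
            if np.ptp(w[t>L-.02])<np.ptp(w[t<-L+.02]): ax=-ax
            print(l,k,'z',np.round(np.median(Q[s][:,2]),4),'wh',np.round(sorted(wh),4),'yaw',round(np.arctan2(ax[1],ax[0]),3),'box c',np.round(c+.014*ax,4),'pull',np.round(c-.05*ax,4))
if __name__=='__main__': drawers()
E
python3 drw.py
```

```text
18 0 z 0.0427 wh [0.0784 0.1287] yaw 0.824 box c [ 0.447  -0.3683] pull [ 0.4035 -0.4153]
18 1 z 0.0443 wh [0.0843 0.1302] yaw 0.798 box c [ 0.4489 -0.3677] pull [ 0.4042 -0.4136]
18 None z 0.0433 wh [0.0843 0.1314] yaw 0.798 box c [ 0.4485 -0.3682] pull [ 0.4038 -0.414 ]
19 0 z 0.043 wh [0.0612 0.1344] yaw -0.911 box c [0.4475 0.3747] pull [0.4083 0.4252]
19 1 z 0.0456 wh [0.0608 0.1322] yaw -0.903 box c [0.4466 0.3737] pull [0.407 0.424]
19 None z 0.0448 wh [0.0622 0.1345] yaw -0.899 box c [0.4471 0.3744] pull [0.4073 0.4245]
20 0 z 0.042 wh [0.0534 0.1295] yaw 0.753 box c [0.5015 0.2545] pull [0.4548 0.2108]
20 1 z 0.0442 wh [0.0506 0.1266] yaw 0.726 box c [0.5011 0.2543] pull [0.4533 0.2118]
20 None z 0.0434 wh [0.0534 0.1295] yaw 0.753 box c [0.5015 0.2545] pull [0.4548 0.2108]
21 0 z 0.0464 wh [0.0017 0.1272] yaw 0.001 box c [ 0.5503 -0.48  ] pull [ 0.4863 -0.4801]
21 1 z 0.0457 wh [0.0234 0.1396] yaw -3.049 box c [ 0.5162 -0.4831] pull [ 0.5799 -0.4772]
21 None z 0.0459 wh [0.0234 0.1396] yaw -3.049 box c [ 0.5162 -0.4831] pull [ 0.5799 -0.4772]
22 0 z 0.0532 wh [0.0616 0.1296] yaw -1.803 box c [ 0.5618 -0.3482] pull [ 0.5765 -0.2859]
22 1 z 0.0538 wh [0.0575 0.1375] yaw -1.752 box c [ 0.5611 -0.3453] pull [ 0.5727 -0.2824]
22 None z 0.0533 wh [0.0615 0.1375] yaw -1.799 box c [ 0.5622 -0.3467] pull [ 0.5767 -0.2844]
23 0 z 0.0461 wh [0.0433 0.0831] yaw -0.649 box c [0.5672 0.4485] pull [0.5163 0.4872]
23 1 z 0.0461 wh [0.0459 0.0816] yaw 2.601 box c [0.5418 0.467 ] pull [0.5967 0.4341]
23 None z 0.0461 wh [0.0589 0.0697] yaw -3.139 box c [0.551  0.4705] pull [0.615  0.4707]
```

>>> play_rows(
  steps=[
    {"x":-0.013,"y":-0.046,"rz":-0.096},
    {"x":-0.013,"y":-0.046,"rz":-0.096},
    {"x":-0.013,"y":-0.046,"rz":-0.096},
    {"x":-0.013,"y":-0.046,"rz":-0.096},
    {"x":-0.013,"y":-0.046,"rz":-0.096},
    {"x":-0.013,"y":-0.046,"rz":-0.096},
    {"x":-0.012,"y":-0.046,"rz":-0.096},
    {"x":-0.012,"y":-0.046,"rz":-0.098},
  ],
)

```text
schema error: expected keys x, y, z, rx, ry, rz, hand
```

```bash
python3 - <<'E'
from h import *
s=take('wrist','w1');o=robot.get_obs();print(o['time'],o['tool_pos'],o['ee_rot'],o['joint_positions'])
E
```

```text
0.8 [ 5.50025978e-01 -3.69528934e-05  2.05522363e-01] [-1.57082804e+00 -1.38846239e-04 -6.04288506e-05] [-1.03142838e-01  8.71771189e-02  1.37069219e+00 -1.73680958e-05
  1.68358197e+00 -1.03084363e-01]
```

View pics/w1.png

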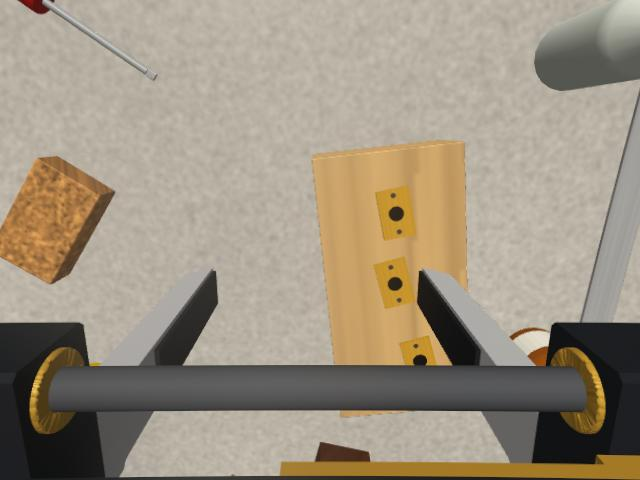

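>>> play_rows(
  steps=[
    {"x":-0.013,"y":-0.046,"z":0,"rx":0,"ry":0,"rz":-0.096,"hand":0.094},
    {"x":-0.013,"y":-0.046,"z":0,"rx":0,"ry":0,"rz":-0.096,"hand":0.094},
    {"x":-0.013,"y":-0.046,"z":0,"rx":0,"ry":0,"rz":-0.096,"hand":0.094},
    {"x":-0.013,"y":-0.046,"z":0,"rx":0,"ry":0,"rz":-0.096,"hand":0.094},
    {"x":-0.013,"y":-0.046,"z":0,"rx":0,"ry":0,"rz":-0.096,"hand":0.094},
    {"x":-0.013,"y":-0.046,"z":0,"rx":0,"ry":0,"rz":-0.096,"hand":0.094},
    {"x":-0.012,"y":-0.046,"z":0,"rx":0,"ry":0,"rz":-0.096,"hand":0.094},
    {"x":-0.012,"y":-0.046,"z":0,"rx":0,"ry":0,"rz":-0.098,"hand":0.094},
  ],
)

```text
time: 1.8
tool_pos: [0.4475, -0.3695, 0.2056]
ee_rot: [-1.571, -0.001, -0.773]
wrist_force: [0.8, -0.5, 0.3]
width: 0.0937
```

```bash
python3 - <<'E'
from h import *
s=take('wrist','w1');o=robot.get_obs();print(o['time'],o['tool_pos'],o['ee_rot'],o['joint_positions'],o['wrist_force'])
E
```

```text
1.85 [ 0.44523116 -0.37512388  0.20483082] [-1.57560853 -0.00180289 -0.78122296] [-0.79462131  0.15814696  1.29342062 -0.00482078  1.68815652 -0.01396296] [-0.09610395 -3.84925192  0.34925436]
```

View pics/w1.png

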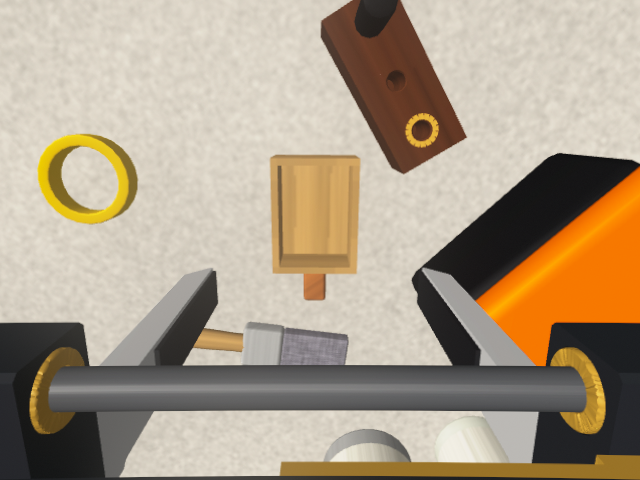

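>>> play_rows(
  steps=[
    {"x":0,"y":0,"z":-0.03,"rx":0,"ry":0,"rz":0,"hand":0.094},
    {"x":0,"y":0,"z":-0.03,"rx":0,"ry":0,"rz":0,"hand":0.094},
    {"x":0,"y":0,"z":-0.03,"rx":0,"ry":0,"rz":0,"hand":0.094},
    {"x":0,"y":0,"z":-0.03,"rx":0,"ry":0,"rz":0,"hand":0.094},
    {"x":0,"y":0,"z":0,"rx":0,"ry":0,"rz":0,"hand":0.094},
  ],
)

```text
time: 2.48
tool_pos: [0.4465, -0.3663, 0.0825]
ee_rot: [-1.571, 0.007, -0.77]
wrist_force: [-0.3, 0.5, 0.4]
width: 0.0938
```

```bash
python3 - <<'E'
from h import *
s=take('side','s2');take('wrist','w2');o=robot.get_obs();print(o['time'],o['tool_pos'],o['ee_rot'],o['joint_positions'],o['wrist_force'])
E
```

```text
2.575 [ 0.44837135 -0.36817196  0.0863299 ] [-1.57075750e+00 -8.87335895e-04 -7.69778967e-01] [-7.85240359e-01  2.05091649e-01  1.47625373e+00  5.28707840e-05
  1.45936064e+00 -1.54672653e-02] [-1.12050624  0.30838724  0.95935214]
```

View pics/w2.png

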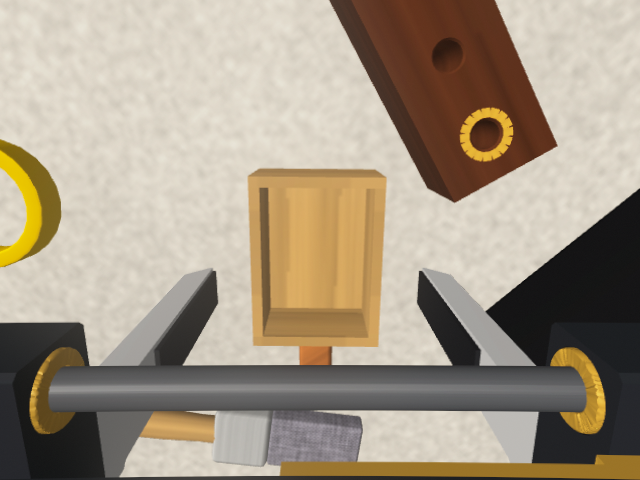

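View pics/s2.png

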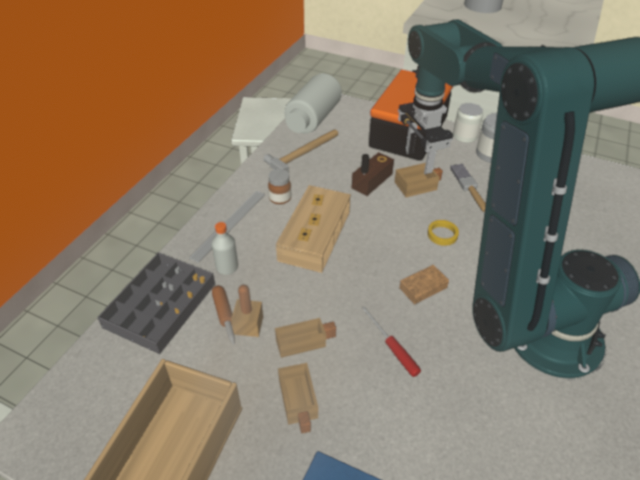

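```bash
python3 - <<'E'
from h import *
P=cloud(take('scene')).reshape(-1,3); P=P[np.isfinite(P[:,0])]
m=(P[:,2]>.095)&(P[:,2]<.16)&(P[:,1]<-.46)&(P[:,1]>-.6)&(P[:,0]>.4)&(P[:,0]<.65);q=P[m][:,:2]-[.4484,-.3682]
a=q@[.717,-.697];t=q@[.697,.717]
for lo in np.arange(-.1,.1,.02):
    s=(t>lo)&(t<lo+.02)
    if s.sum(): print(round(lo,2),s.sum(),np.round(np.percentile(a[s],[0,2,10]),3))
E
```

```text
-0.1 310 [0.097 0.109 0.125]
-0.08 411 [0.092 0.096 0.111]
-0.06 470 [0.102 0.105 0.118]
-0.04 593 [0.121 0.129 0.145]
-0.02 530 [0.139 0.146 0.16 ]
0.0 449 [0.159 0.166 0.177]
0.02 322 [0.18  0.186 0.196]
0.04 115 [0.201 0.203 0.208]
```

>>> play_rows(
  steps=[
    {"x":-0.008,"y":-0.009,"z":0,"rx":0,"ry":0,"rz":-0.03,"hand":0.094},
    {"x":0,"y":0,"z":-0.025,"rx":0,"ry":0,"rz":0,"hand":0.094},
    {"x":0,"y":0,"z":-0.025,"rx":0,"ry":0,"rz":0,"hand":0.094},
    {"x":0,"y":0,"z":-0.024,"rx":0,"ry":0,"rz":0,"hand":0.094},
    {"x":0,"y":0,"z":0,"rx":0,"ry":0,"rz":0,"hand":0.094},
    {"x":0,"y":0,"z":0,"rx":0,"ry":0,"rz":0,"hand":0.064},
    {"x":0,"y":0,"z":0,"rx":0,"ry":0,"rz":0,"hand":0.064},
    {"x":0,"y":0,"z":0,"rx":0,"ry":0,"rz":0,"hand":0.064},
  ],
)

```text
time: 3.62
tool_pos: [0.4403, -0.3775, 0.0132]
ee_rot: [-1.571, -0.001, -0.8]
wrist_force: [-1.3, 0.4, 4.3]
width: 0.0737
```

```bash
python3 - <<'E'
from h import *
take('wrist','w3');o=robot.get_obs();print(o['time'],o['tool_pos'],o['ee_rot'],o['width'],o['wrist_force'])
E
```

```text
3.675 [ 0.44029647 -0.37746152  0.01321257] [-1.57114716e+00 -1.56483747e-03 -7.99932328e-01] 0.07412807754118675 [-1.967058    1.76143194  6.47319571]
```

View pics/w3.png

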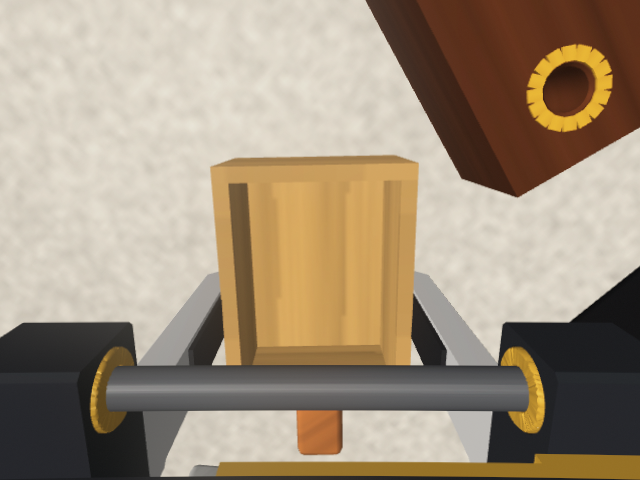

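>>> play_rows(
  steps=[
    {"x":0,"y":0,"z":0.02,"rx":0,"ry":0,"rz":0,"hand":0.064},
    {"x":0,"y":0,"z":0.02,"rx":0,"ry":0,"rz":0,"hand":0.064},
    {"x":0,"y":0,"z":0.02,"rx":0,"ry":0,"rz":0,"hand":0.064},
    {"x":0,"y":0,"z":0,"rx":0,"ry":0,"rz":0,"hand":0.064},
  ],
)

```text
time: 4.18
tool_pos: [0.4412, -0.3781, 0.0733]
ee_rot: [-1.571, -0.005, -0.8]
wrist_force: [-0.6, 0.1, -1.6]
width: 0.0738
```

>>> play_rows(
  steps=[
    {"x":0,"y":0.03,"z":0,"rx":0,"ry":0,"rz":-0.08,"hand":0.064},
    {"x":0,"y":0.05,"z":0,"rx":0,"ry":0,"rz":-0.08,"hand":0.064},
    {"x":0,"y":0.05,"z":0,"rx":0,"ry":0,"rz":-0.08,"hand":0.064},
    {"x":0,"y":0.05,"z":0,"rx":0,"ry":0,"rz":-0.08,"hand":0.064},
    {"x":0,"y":0.05,"z":0,"rx":0,"ry":0,"rz":-0.08,"hand":0.064},
    {"x":0.005,"y":0.05,"z":0,"rx":0,"ry":0,"rz":-0.08,"hand":0.064},
    {"x":0.005,"y":0.05,"z":0,"rx":0,"ry":0,"rz":-0.08,"hand":0.064},
    {"x":0.01,"y":0.03,"z":0,"rx":0,"ry":0,"rz":-0.08,"hand":0.064},
  ],
)

```text
time: 5.18
tool_pos: [0.459, -0.0147, 0.0702]
ee_rot: [-1.572, 0.001, -1.441]
wrist_force: [0.7, -0.3, -1.4]
width: 0.0741
```

```bash
python3 - <<'E'
from h import *
take('wrist','w4');take('scene','c4');o=robot.get_obs();print(o['time'],o['tool_pos'],o['ee_rot'],o['width'],o['wrist_force'])
E
```

```text
5.275 [ 0.4597907  -0.01426549  0.07033974] [-1.57163946e+00  1.34246303e-03 -1.43601905e+00] 0.07390882864568635 [-0.30247808 -0.07418018 -1.07553309]
```

View pics/w4.png

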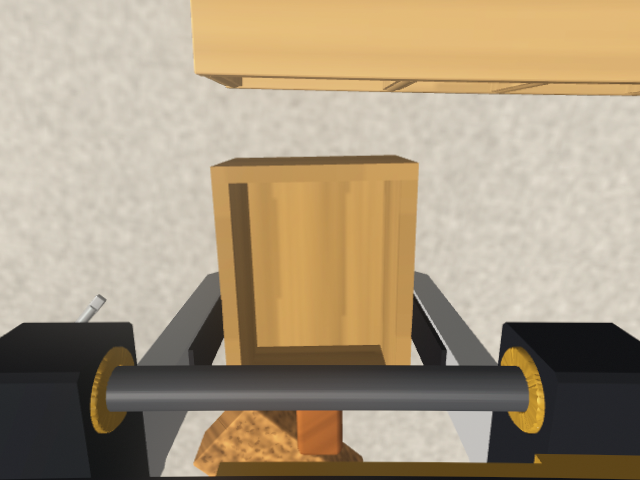

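View pics/c4.png

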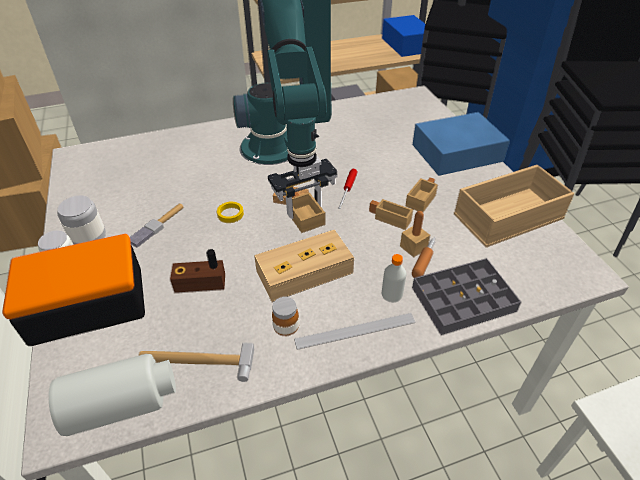

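```bash
python3 - <<'E'
from h import *
s=snapshot('wrist'); im=s['color'].astype(int)
print(np.round(plane(s,[(195,73),(600,82)],.064),4).tolist())
print(np.round(plane(s,[(212,166),(418,164)],.046+.057),4).tolist())
p=cloud(s)
# front edge of roof from depth: per column last row with z>.055
E=[]
for u in range(205,640,3):
    col=p[:140,u]; v=np.where(abs(col[:,2]-.064)<.006)[0]
    if len(v): E.append(p[v.max(),u])
E=np.array(E);E0=plane(s,[(0,0)],0)
l=np.polyfit(E[:,1],E[:,0],1);print(l,np.std(E[:,0]-np.polyval(l,E[:,1])),E[:,1].max(),np.median(E[:,2]))
E
```

```text
[[0.5456, 0.0512, 0.064], [0.5644, -0.1195, 0.064]]
[[0.5122, 0.032, 0.103], [0.5228, -0.0406, 0.103]]
[-0.10788534  0.55018295] 0.00011230166883743347 0.04807992957536502 0.0599195003209953
```

>>> play_rows(
  steps=[
    {"x":0.01,"y":0.0035,"z":0,"rx":0,"ry":0,"rz":-0.025,"hand":0.064},
    {"x":0.01,"y":0.0035,"z":-0.015,"rx":0,"ry":0,"rz":0,"hand":0.064},
    {"x":0,"y":0,"z":-0.02,"rx":0,"ry":0,"rz":0,"hand":0.064},
    {"x":0,"y":0,"z":-0.015,"rx":0,"ry":0,"rz":0,"hand":0.064},
    {"x":0,"y":0,"z":0,"rx":0,"ry":0,"rz":0,"hand":0.064},
    {"x":0,"y":0,"z":0,"rx":0,"ry":0,"rz":0,"hand":0.064},
  ],
)

```text
time: 6.08
tool_pos: [0.4804, -0.0103, 0.0218]
ee_rot: [-1.57, -0.0, -1.465]
wrist_force: [0.0, 0.5, -0.9]
width: 0.074
```

```bash
python3 - <<'E'
from h import *
s=take('wrist','w5');o=robot.get_obs();print(o['time'],o['tool_pos'],o['ee_rot'],o['width'],o['wrist_force'])
E
```

```text
6.125 [ 0.48069585 -0.01023333  0.02217599] [-1.56935695e+00 -4.42838138e-04 -1.46527976e+00] 0.07397992459138175 [-0.18852148  0.25265311 -1.27284413]
```

View pics/w5.png

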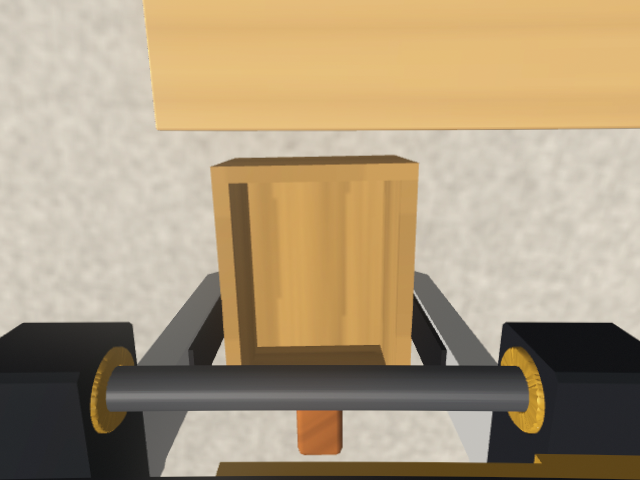

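```bash
cat >> h.py <<'E'
YAW=.11
ce=np.array([np.cos(YAW),np.sin(YAW)]);cn=np.array([-ce[1],ce[0]]);CC=np.array([.6178,-.0597])
def inchest(p): d=np.array(p)[...,:2]-CC; return np.stack([d@ce+.007,d@cn],-1)
E
python3 - <<'E'
from h import *
s=snapshot('wrist')
a=plane(s,[(157,130),(600,128)],.064);b=plane(s,[(212,166),(418,164)],.055);print(a,b)
print(np.round(inchest(a),4),np.round(inchest(b),4), inchest(robot.get_obs()['tool_pos']))
E
```

```text
[[ 0.54508904  0.05047771  0.064     ]
 [ 0.56050926 -0.09238365  0.064     ]] [[ 0.53436589  0.03445224  0.055     ]
 [ 0.54275502 -0.03837492  0.055     ]]
[[-0.0532  0.1175]
 [-0.0535 -0.0262]] [[-0.0656  0.1027]
 [-0.0653  0.0294]] [-0.12373139  0.06423095]
```

>>> play_rows(
  steps=[
    {"x":0,"y":0.003,"z":-0.002,"rx":0,"ry":0,"rz":0,"hand":0.064},
    {"x":0.008,"y":0.001,"z":0,"rx":0,"ry":0,"rz":0,"hand":0.064},
    {"x":0.006,"y":0.0005,"z":0,"rx":0,"ry":0,"rz":0,"hand":0.064},
    {"x":0.006,"y":0.0005,"z":0,"rx":0,"ry":0,"rz":0,"hand":0.064},
  ],
)

```text
time: 6.68
tool_pos: [0.5007, -0.0049, 0.0196]
ee_rot: [-1.571, -0.0, -1.465]
wrist_force: [-0.9, 0.4, -0.8]
width: 0.0737
```

```bash
python3 - <<'E'
from h import *
s=take('wrist','w6');o=robot.get_obs();print(o['time'],o['tool_pos'],o['ee_rot'],o['width'],o['wrist_force'],inchest(o['tool_pos']))
E
```

```text
6.725 [ 0.50144159 -0.00497658  0.01966952] [-1.56955683e+00 -2.64314170e-04 -1.46491663e+00] 0.07394235153634207 [ 1.05296404  0.38293363 -1.682622  ] [-0.10264771  0.06716631]
```

View pics/w6.png

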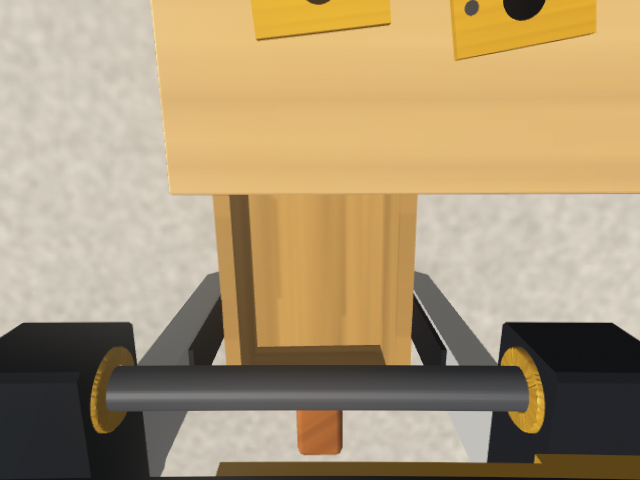

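>>> play_rows(
  steps=[
    {"x":0.01,"y":0.001,"z":0,"rx":0,"ry":0,"rz":0,"hand":0.064},
    {"x":0.01,"y":0.001,"z":0,"rx":0,"ry":0,"rz":0,"hand":0.064},
    {"x":0.01,"y":0.001,"z":0,"rx":0,"ry":0,"rz":0,"hand":0.064},
    {"x":0.007,"y":0.001,"z":0,"rx":0,"ry":0,"rz":0,"hand":0.064},
    {"x":0,"y":0,"z":-0.002,"rx":0,"ry":0,"rz":0,"hand":0.064},
  ],
)

```text
time: 7.35
tool_pos: [0.5377, -0.001, 0.0175]
ee_rot: [-1.57, -0.0, -1.465]
wrist_force: [0.4, -0.4, -1.2]
width: 0.0736
```

```bash
python3 - <<'E'
from h import *
s=take('wrist','w7');o=robot.get_obs();print(o['time'],o['tool_pos'],o['ee_rot'],o['width'],o['wrist_force'],inchest(o['tool_pos']))
E
```

```text
7.4 [ 0.53724524 -0.00097325  0.01722505] [-1.57080188e+00 -1.15585783e-04 -1.46487234e+00] 0.07418569191878704 [-0.09561711 -0.21550237 -1.02846311] [-0.06662097  0.06721497]
```

View pics/w7.png

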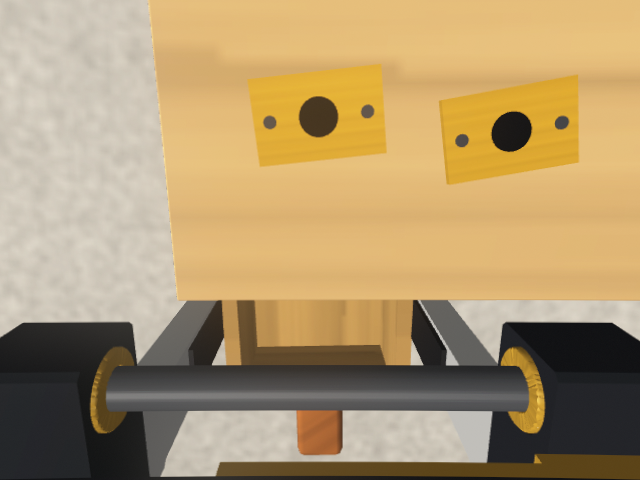

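>>> play_rows(
  steps=[
    {"x":0,"y":0,"z":0,"rx":0,"ry":0,"rz":0,"hand":0.085},
    {"x":0,"y":0,"z":0,"rx":0,"ry":0,"rz":0,"hand":0.085},
    {"x":-0.017,"y":-0.002,"z":0,"rx":0,"ry":0,"rz":0,"hand":0.085},
    {"x":-0.017,"y":-0.002,"z":0,"rx":0,"ry":0,"rz":0,"hand":0.085},
    {"x":-0.017,"y":-0.002,"z":0,"rx":0,"ry":0,"rz":0,"hand":0.085},
    {"x":0,"y":0,"z":0,"rx":0,"ry":0,"rz":0,"hand":0.01},
    {"x":0,"y":0,"z":0,"rx":0,"ry":0,"rz":0,"hand":0.01},
    {"x":0,"y":0,"z":0,"rx":0,"ry":0,"rz":0,"hand":0.01},
  ],
)

```text
time: 8.4
tool_pos: [0.4864, -0.0067, 0.0176]
ee_rot: [-1.571, 0.0, -1.465]
wrist_force: [-0.8, 0.8, 0.2]
width: 0.0585
```

>>> play_rows(
  steps=[
    {"x":0,"y":0,"z":0,"rx":0,"ry":0,"rz":0,"hand":0.01},
    {"x":0,"y":0,"z":0,"rx":0,"ry":0,"rz":0,"hand":0.01},
    {"x":0,"y":0,"z":0,"rx":0,"ry":0,"rz":0,"hand":0.01},
  ],
)

```text
time: 8.78
tool_pos: [0.4853, -0.0038, 0.0174]
ee_rot: [-1.572, 0.006, -1.464]
wrist_force: [-3.2, 8.4, 3.4]
width: 0.0484
```

```bash
python3 - <<'E'
from h import *
s=take('wrist','w8');o=robot.get_obs();print(o['time'],o['tool_pos'],o['ee_rot'],o['width'],o['wrist_force'],inchest(o['tool_pos']))
E
```

```text
8.825 [ 0.48533489 -0.00381414  0.01734942] [-1.5723944   0.00615887 -1.46368477] 0.04833065550972812 [-2.92416651  7.94897781  2.45783341] [-0.11852945  0.07008989]
```

View pics/w8.png

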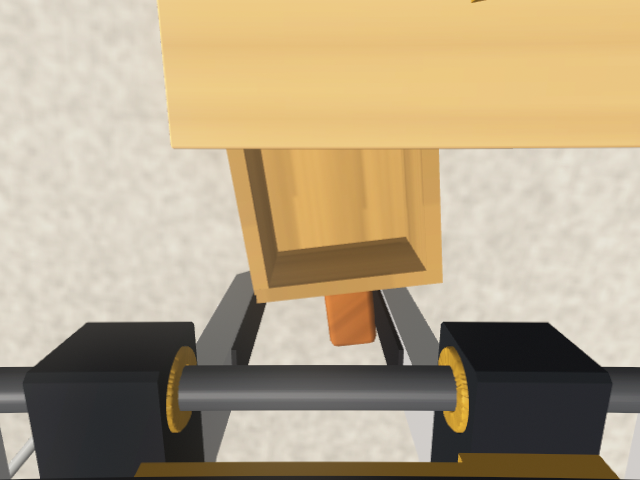

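>>> play_rows(
  steps=[
    {"x":0,"y":0,"z":0,"rx":0,"ry":0,"rz":0,"hand":0.07},
    {"x":0,"y":0,"z":0,"rx":0,"ry":0,"rz":0,"hand":0.07},
    {"x":0,"y":0,"z":0,"rx":0,"ry":0,"rz":0,"hand":0.07},
    {"x":-0.02,"y":-0.002,"z":0,"rx":0,"ry":0,"rz":0,"hand":0.07},
    {"x":-0.02,"y":-0.002,"z":0,"rx":0,"ry":0,"rz":0,"hand":0.07},
    {"x":0,"y":0,"z":0.03,"rx":0,"ry":0,"rz":0,"hand":0.07},
    {"x":0,"y":0,"z":0.03,"rx":0,"ry":0,"rz":0,"hand":0.07},
    {"x":0,"y":0,"z":0,"rx":0,"ry":0,"rz":0,"hand":0.07},
  ],
)

```text
time: 9.82
tool_pos: [0.4483, -0.0116, 0.0801]
ee_rot: [-1.565, -0.002, -1.465]
wrist_force: [0.9, -0.4, 0.5]
width: 0.07
```

```bash
python3 - <<'E'
from h import *
s=take('wrist','w9');o=robot.get_obs();print(o['time'],o['tool_pos'],o['ee_rot'],o['width'],o['wrist_force'],inchest(o['tool_pos']))
E
```

```text
9.875 [ 0.4469197  -0.01138184  0.07829423] [-1.56817017e+00 -1.00698920e-03 -1.46536309e+00] 0.07020019500830475 [-0.04677798  0.78371784 -0.46392078] [-0.15754323  0.06678508]
```

View pics/w9.png

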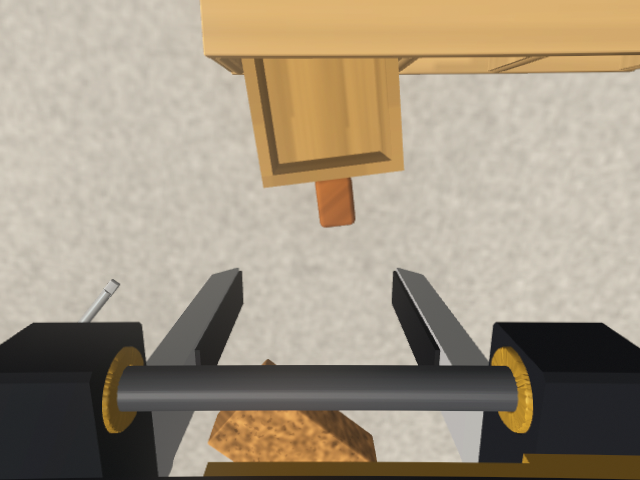

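```bash
python3 - <<'E'
from h import *
s=snapshot('wrist')
b=plane(s,[(264,187),(404,171)],.05);p=plane(s,[(316,180),(353,178),(320,226),(355,223)],.046)
print(b,p,p.mean(0));print(inchest(b),inchest(p),inchest(p.mean(0)))
d=b[0]-b[1];print(np.arctan2(-d[0],d[1]))
d=p[0]+p[1]-p[2]-p[3];print(np.arctan2(d[1],d[0]))
E
```

```text
[[ 0.4859038   0.02142887  0.05      ]
 [ 0.501401   -0.04845145  0.05      ]] [[ 0.49177758 -0.00468058  0.046     ]
 [ 0.49480931 -0.02364861  0.046     ]
 [ 0.46761208 -0.00935751  0.046     ]
 [ 0.47119727 -0.02773465  0.046     ]] [ 0.48134906 -0.01635534  0.046     ]
[[-0.11519284  0.09511788]
 [-0.10746065  0.02395865]] [[-0.11222081  0.06852141]
 [-0.11128969  0.04933521]
 [-0.13675369  0.0665256 ]
 [-0.13520757  0.04786596]] [-0.12386794  0.05806204]
0.21823577907787592
0.18139579597399386
```

>>> play_rows(
  steps=[
    {"x":0.016,"y":-0.003,"z":0,"rx":0,"ry":0,"rz":0.1,"hand":0.05},
    {"x":0.016,"y":-0.002,"z":-0.01,"rx":0,"ry":0,"rz":0,"hand":0.05},
    {"x":0,"y":0,"z":-0.025,"rx":0,"ry":0,"rz":0,"hand":0.05},
    {"x":0,"y":0,"z":-0.025,"rx":0,"ry":0,"rz":0,"hand":0.05},
    {"x":0,"y":0,"z":0,"rx":0,"ry":0,"rz":0,"hand":0.01},
    {"x":0,"y":0,"z":0,"rx":0,"ry":0,"rz":0,"hand":0.01},
    {"x":0,"y":0,"z":0,"rx":0,"ry":0,"rz":0,"hand":0.01},
    {"x":0,"y":0,"z":0,"rx":0,"ry":0,"rz":0,"hand":0.01},
  ],
)

```text
time: 10.92
tool_pos: [0.4788, -0.0162, 0.0185]
ee_rot: [-1.569, -0.001, -1.365]
wrist_force: [1.2, -1.1, 0.0]
width: 0.02
```

```bash
python3 - <<'E'
from h import *
s=take('wrist','w10');o=robot.get_obs();print(o['time'],o['tool_pos'],o['ee_rot'],o['width'],o['wrist_force'],inchest(o['tool_pos']))
E
```

```text
10.975 [ 0.47881088 -0.01627811  0.01850281] [-1.56884177e+00 -1.15221631e-03 -1.36506076e+00] 0.019605421512438083 [-0.69028534  0.16747295  0.83223525] [-0.1263823   0.05841744]
```

View pics/w10.png

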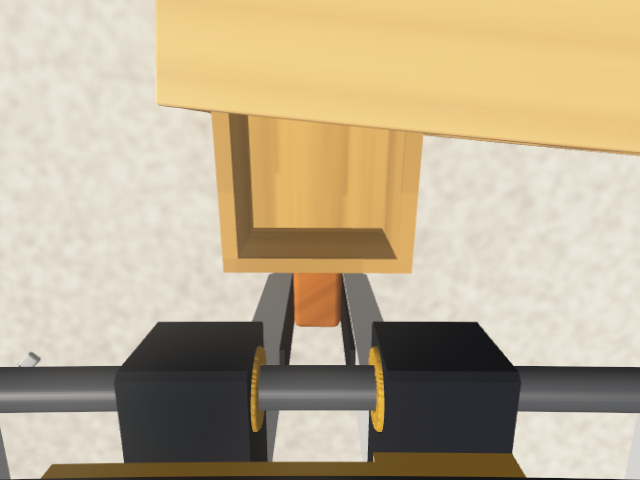

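>>> play_rows(
  steps=[
    {"x":0,"y":0.003,"z":0,"rx":0,"ry":0,"rz":-0.032,"hand":0.01},
    {"x":0,"y":0.003,"z":0,"rx":0,"ry":0,"rz":-0.032,"hand":0.01},
    {"x":0,"y":0.003,"z":0,"rx":0,"ry":0,"rz":-0.032,"hand":0.01},
    {"x":0.01,"y":0.001,"z":0,"rx":0,"ry":0,"rz":0,"hand":0.01},
    {"x":0.01,"y":0.001,"z":0,"rx":0,"ry":0,"rz":0,"hand":0.01},
    {"x":0.01,"y":0.001,"z":0,"rx":0,"ry":0,"rz":0,"hand":0.01},
  ],
)

```text
time: 11.72
tool_pos: [0.5034, -0.0045, 0.0189]
ee_rot: [-1.583, -0.0, -1.46]
wrist_force: [-21.8, -2.3, 20.8]
width: 0.0198
```

```bash
python3 - <<'E'
from h import *
s=take('wrist','w11');o=robot.get_obs();print(o['time'],o['tool_pos'],o['ee_rot'],o['width'],o['wrist_force'],inchest(o['tool_pos']))
E
```

```text
11.775 [ 0.50394795 -0.00442763  0.01895004] [-1.58253631e+00  2.94829628e-05 -1.46043988e+00] 0.020152903608601672 [-14.08730242  -1.19339535  16.09055782] [-0.10009624  0.06743679]
```

View pics/w11.png

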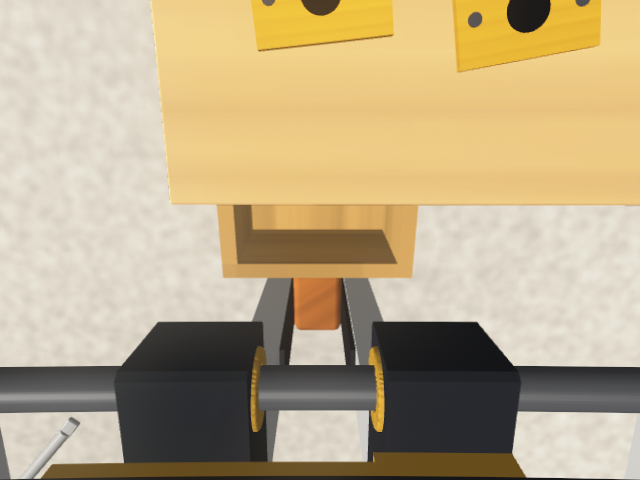

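>>> play_rows(
  steps=[
    {"x":-0.006,"y":-0.001,"z":0,"rx":0,"ry":0,"rz":0,"hand":0.01},
    {"x":0,"y":0,"z":0.002,"rx":-0.003,"ry":0.03,"rz":0,"hand":0.01},
    {"x":0,"y":0,"z":0.002,"rx":-0.003,"ry":0.03,"rz":0,"hand":0.01},
    {"x":0,"y":0,"z":0,"rx":0,"ry":0,"rz":0,"hand":0.01},
  ],
)

```text
time: 12.28
tool_pos: [0.5027, -0.0051, 0.0217]
ee_rot: [-1.632, 0.0, -1.461]
wrist_force: [0.5, -0.3, 3.2]
width: 0.0193
```

```bash
python3 - <<'E'
from h import *
s=take('scene','c12');take('wrist','w12');o=robot.get_obs();print(o['time'],o['tool_pos'],o['ee_rot'],o['width'],o['wrist_force'],inchest(o['tool_pos']))
s=snapshot('side');c=cv2.resize(s['color'][150:300,240:440],None,fx=4,fy=4);cv2.imwrite('pics/s12.png',c[:,:,::-1])
E
```

```text
12.375 [ 0.50268786 -0.00505295  0.0217098 ] [-1.63039591e+00  2.91802934e-04 -1.46092021e+00] 0.01988360317191604 [0.47499003 0.81214128 1.9737868 ] [-0.10141736  0.06695359]
```

View pics/s12.png

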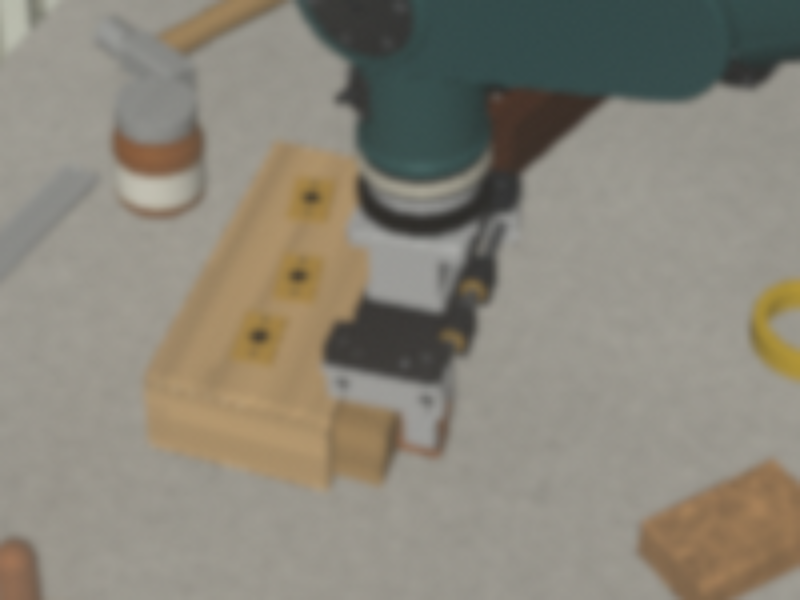

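>>> play_rows(
  steps=[
    {"x":0.008,"y":0.001,"z":0,"rx":0,"ry":0,"rz":0,"hand":0.01},
    {"x":0.008,"y":0.001,"z":0,"rx":0,"ry":0,"rz":0,"hand":0.01},
  ],
)

```text
time: 12.68
tool_pos: [0.5143, -0.0036, 0.0224]
ee_rot: [-1.64, 0.0, -1.461]
wrist_force: [-11.2, -1.1, 14.2]
width: 0.0196
```

>>> play_rows(
  steps=[
    {"x":-0.003,"y":0,"z":0.002,"rx":0,"ry":0,"rz":0,"hand":0.01},
    {"x":0,"y":0,"z":0,"rx":0,"ry":0,"rz":0,"hand":0.045},
    {"x":0,"y":0,"z":0,"rx":0,"ry":0,"rz":0,"hand":0.045},
    {"x":0,"y":0,"z":0,"rx":0.006,"ry":-0.06,"rz":0,"hand":0.045},
    {"x":0,"y":0,"z":0,"rx":0,"ry":0,"rz":0,"hand":0.045},
  ],
)

```text
time: 13.3
tool_pos: [0.5141, -0.003, 0.0233]
ee_rot: [-1.572, 0.0, -1.461]
wrist_force: [0.3, -0.3, -0.2]
width: 0.045
```

```bash
python3 - <<'E'
from h import *
s=take('wrist','w13');o=robot.get_obs();print(o['time'],o['tool_pos'],o['ee_rot'],o['width'],o['wrist_force'],inchest(o['tool_pos']))
s=snapshot('side');c=cv2.resize(s['color'][150:300,240:440],None,fx=4,fy=4);cv2.imwrite('pics/s13.png',c[:,:,::-1])
E
```

```text
13.35 [ 0.51461188 -0.00303832  0.02343572] [-1.57155845e+00 -7.30998671e-05 -1.46119990e+00] 0.04515983509450355 [-0.08538107 -0.51151777  0.49628762] [-0.08934423  0.06764704]
```

View pics/s13.png

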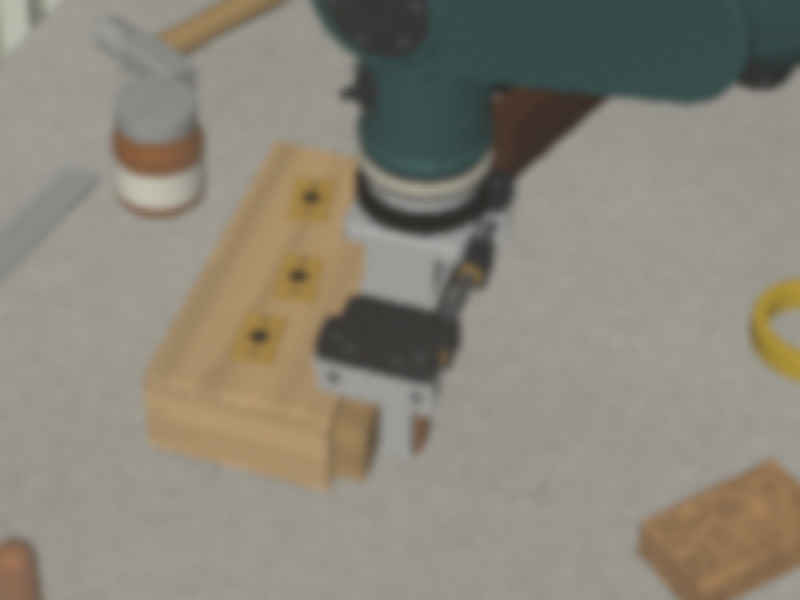

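View pics/w13.png

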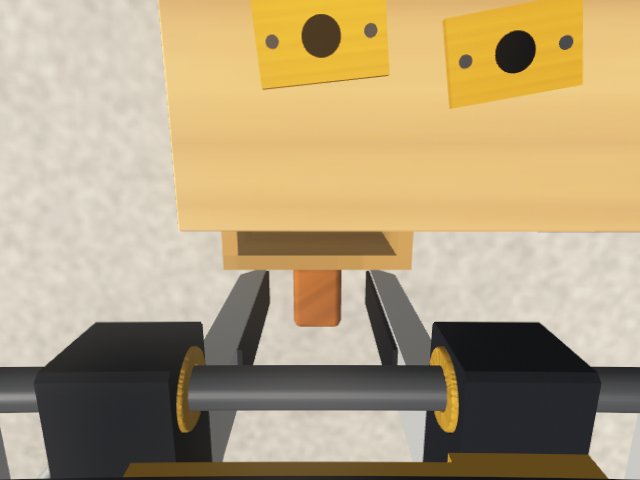

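>>> play_rows(
  steps=[
    {"x":-0.018,"y":-0.002,"z":0,"rx":0,"ry":0,"rz":0,"hand":0.045},
    {"x":-0.018,"y":-0.002,"z":0,"rx":0,"ry":0,"rz":0,"hand":0.045},
    {"x":0,"y":0,"z":0,"rx":0,"ry":0,"rz":0,"hand":0.0},
    {"x":0,"y":0,"z":0,"rx":0,"ry":0,"rz":0,"hand":0.0},
    {"x":0,"y":0,"z":0,"rx":0,"ry":0,"rz":0,"hand":0.0},
    {"x":0,"y":0,"z":0,"rx":0,"ry":0,"rz":0,"hand":0.0},
  ],
)

```text
time: 14.15
tool_pos: [0.4795, -0.007, 0.0235]
ee_rot: [-1.571, -0.0, -1.461]
wrist_force: [-0.1, -0.3, 0.9]
width: 0.0082
```

>>> play_rows(
  steps=[
    {"x":0.008,"y":0.001,"z":0,"rx":0,"ry":0,"rz":0,"hand":0.0},
    {"x":0.008,"y":0.001,"z":0,"rx":0,"ry":0,"rz":0,"hand":0.0},
    {"x":0.008,"y":0.001,"z":0,"rx":0,"ry":0,"rz":0,"hand":0.0},
    {"x":0.006,"y":0.001,"z":0,"rx":0,"ry":0,"rz":0,"hand":0.0},
    {"x":0,"y":0,"z":0,"rx":0,"ry":0,"rz":0,"hand":0.0},
  ],
)

```text
time: 14.78
tool_pos: [0.5099, -0.0029, 0.0234]
ee_rot: [-1.57, -0.0, -1.461]
wrist_force: [-0.3, -0.2, 1.1]
width: 0.0005
```

```bash
python3 - <<'E'
from h import *
s=take('wrist','w14');o=robot.get_obs();print(o['time'],o['tool_pos'],o['ee_rot'],o['width'],o['wrist_force'],inchest(o['tool_pos']))
E
```

```text
14.825 [ 0.50956875 -0.00288546  0.02339956] [-1.56998407e+00 -3.14226730e-05 -1.46088333e+00] 0.0004410463351656523 [-0.70461106  0.22609106  0.05446518] [-0.09434011  0.0683526 ]
```

View pics/w14.png

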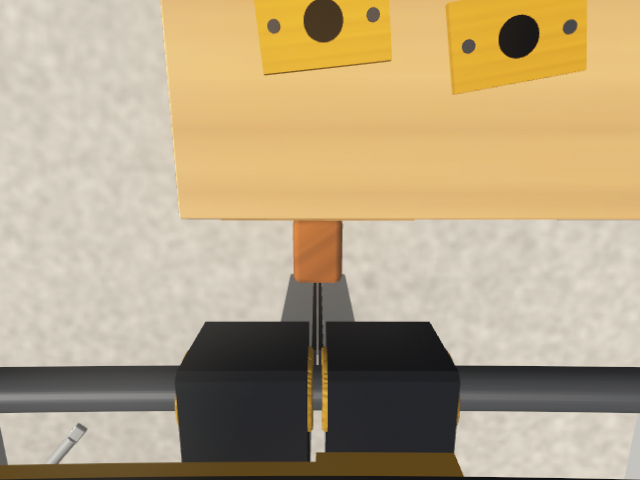

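>>> play_rows(
  steps=[
    {"x":0.002,"y":0,"z":0,"rx":0,"ry":0,"rz":0,"hand":0.0},
    {"x":0.002,"y":0,"z":0,"rx":0,"ry":0,"rz":0,"hand":0.0},
    {"x":0,"y":0,"z":0,"rx":0,"ry":0,"rz":0,"hand":0.0},
  ],
)

```text
time: 15.2
tool_pos: [0.5131, -0.003, 0.0234]
ee_rot: [-1.571, -0.0, -1.461]
wrist_force: [-0.6, -0.1, -0.0]
width: 0.0004
```

```bash
python3 - <<'E'
from h import *
s=take('wrist','w15');o=robot.get_obs();print(o['time'],o['tool_pos'],o['ee_rot'],o['width'],o['wrist_force'],inchest(o['tool_pos']))
c=cv2.resize(s['color'][180:330,200:440],None,fx=3,fy=3);cv2.imwrite('pics/w15.png',c[:,:,::-1])
print(inchest(plane(s,[(294,281),(342,281)],.046)))
E
```

```text
15.25 [ 0.51309889 -0.00298332  0.02340886] [-1.57057975e+00 -7.07505422e-05 -1.46101111e+00] 0.0003770959633447635 [-0.34744852  0.29267324  0.50758824] [-0.09084205  0.0678678 ]
[[-0.08025575  0.07869441]
 [-0.08026359  0.05903305]]
```

View pics/w15.png

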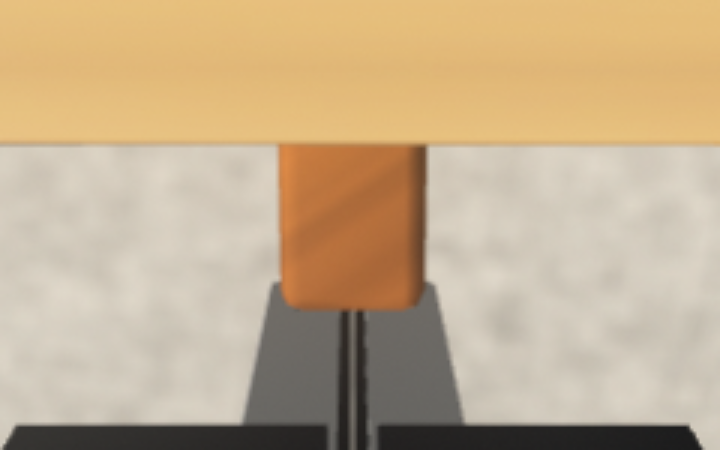

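>>> play_rows(
  steps=[
    {"x":-0.03,"y":-0.003,"z":0,"rx":0,"ry":0,"rz":0,"hand":0.0},
    {"x":0,"y":0,"z":0.04,"rx":0,"ry":0,"rz":0,"hand":0.0},
    {"x":0,"y":0,"z":0.04,"rx":0,"ry":0,"rz":0,"hand":0.07},
    {"x":0,"y":0.04,"z":0.04,"rx":0,"ry":0,"rz":0.1,"hand":0.07},
    {"x":0,"y":0.04,"z":0.03,"rx":0,"ry":0,"rz":0.1,"hand":0.07},
    {"x":0,"y":0.04,"z":0,"rx":0,"ry":0,"rz":0.1,"hand":0.07},
    {"x":0,"y":0.04,"z":0,"rx":0,"ry":0,"rz":0.1,"hand":0.07},
    {"x":0,"y":0,"z":0,"rx":0,"ry":0,"rz":0.1,"hand":0.07},
  ],
)

```text
time: 16.25
tool_pos: [0.483, 0.1566, 0.1737]
ee_rot: [-1.569, 0.0, -0.954]
wrist_force: [-0.4, -1.1, 0.5]
width: 0.0571
```

```bash
python3 - <<'E'
from h import *
s=take('wrist','w16');o=robot.get_obs();print(o['time'],o['tool_pos'],o['ee_rot'],o['width'],inchest(o['tool_pos']))
E
python3 drw.py
```

```text
16.3 [0.48303972 0.15551353 0.173636  ] [-1.56989677e+00 -2.50819984e-04 -9.52931746e-01] 0.06096565644816528 [-0.10332003  0.22870656]
19 0 z 0.043 wh [0.0617 0.133 ] yaw -0.906 box c [0.4473 0.3748] pull [0.4079 0.4252]
19 1 z 0.0455 wh [0.0609 0.1327] yaw -0.904 box c [0.4463 0.3741] pull [0.4068 0.4244]
19 None z 0.0448 wh [0.0626 0.133 ] yaw -0.905 box c [0.447  0.3745] pull [0.4075 0.4249]
20 0 z 0.0419 wh [0.0524 0.1285] yaw 0.748 box c [0.501  0.2554] pull [0.4541 0.2119]
20 1 z 0.0443 wh [0.0502 0.1259] yaw 0.724 box c [0.5017 0.2544] pull [0.4538 0.212 ]
20 None z 0.0435 wh [0.0533 0.1284] yaw 0.732 box c [0.5011 0.2553] pull [0.4535 0.2125]
25 0 z 0.0532 wh [0.0636 0.1295] yaw -1.81 box c [ 0.5621 -0.3483] pull [ 0.5773 -0.2862]
25 1 z 0.0528 wh [0.0568 0.1308] yaw 1.336 box c [ 0.5695 -0.3158] pull [ 0.5546 -0.3781]
25 None z 0.0532 wh [0.0636 0.1355] yaw -1.812 box c [ 0.5629 -0.3455] pull [ 0.5782 -0.2834]
26 0 z 0.0462 wh [0.0089 0.0656] yaw 0.081 box c [0.5813 0.4467] pull [0.5175 0.4416]
26 1 z 0.0464 wh [0.0463 0.0815] yaw 2.606 box c [0.5419 0.4665] pull [0.597  0.4338]
26 None z 0.0463 wh [0.0463 0.0861] yaw 2.606 box c [0.5439 0.4653] pull [0.5989 0.4327]
```

View pics/w16.png

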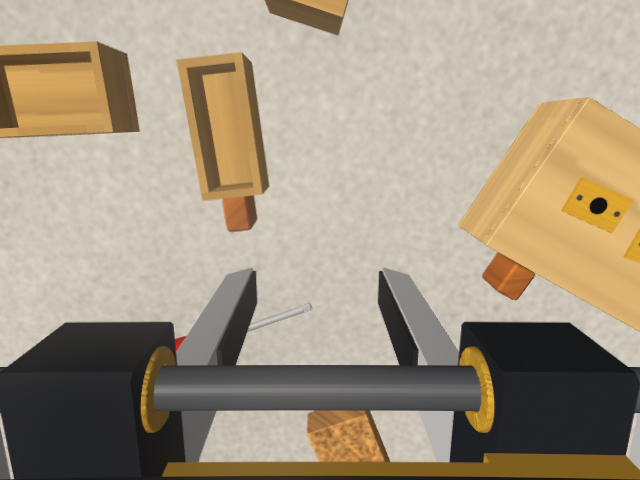

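>>> play_rows(
  steps=[
    {"x":-0.001,"y":0.04,"z":0,"rx":0,"ry":0,"rz":0.059,"hand":0.07},
    {"x":-0.001,"y":0.04,"z":0,"rx":0,"ry":0,"rz":0.059,"hand":0.07},
    {"x":0,"y":0,"z":-0.04,"rx":0,"ry":0,"rz":0,"hand":0.07},
    {"x":0,"y":0,"z":-0.04,"rx":0,"ry":0,"rz":0,"hand":0.07},
    {"x":0,"y":0,"z":0,"rx":0,"ry":0,"rz":0,"hand":0.07},
    {"x":0,"y":0,"z":0,"rx":0,"ry":0,"rz":0,"hand":0.07},
  ],
)

```text
time: 17.35
tool_pos: [0.482, 0.234, 0.0951]
ee_rot: [-1.569, -0.001, -0.844]
wrist_force: [0.4, 0.1, 1.6]
width: 0.0699
```

```bash
python3 - <<'E'
from h import *
s=take('wrist','w17');o=robot.get_obs();print(o['time'],o['tool_pos'],o['ee_rot'],o['width'],inchest(o['tool_pos']))
E
```

```text
17.4 [0.48254285 0.23418025 0.0958403 ] [-1.56714926e+00 -1.53074518e-03 -8.43838945e-01] 0.069469067292518 [-0.09517799  0.30695237]
```

View pics/w17.png

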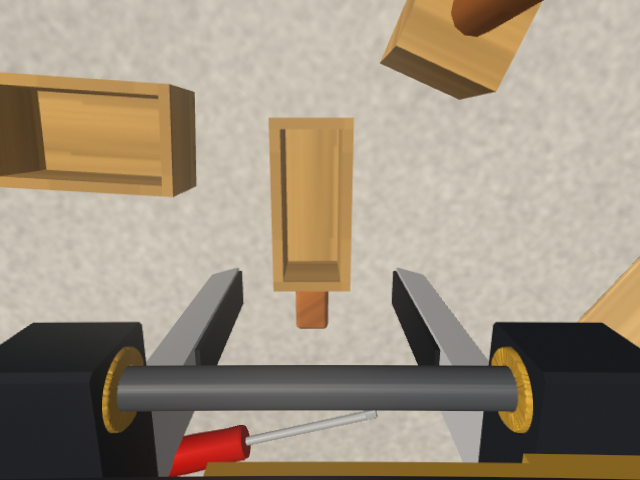

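>>> play_rows(
  steps=[
    {"x":-0.002,"y":0.002,"z":-0.028,"rx":0,"ry":0,"rz":0,"hand":0.07},
    {"x":0,"y":0,"z":-0.028,"rx":0,"ry":0,"rz":0,"hand":0.07},
    {"x":0,"y":0,"z":-0.027,"rx":0,"ry":0,"rz":0,"hand":0.07},
    {"x":0,"y":0,"z":0,"rx":0,"ry":0,"rz":0,"hand":0.07},
    {"x":0,"y":0,"z":0,"rx":0,"ry":0,"rz":0,"hand":0.036},
    {"x":0,"y":0,"z":0,"rx":0,"ry":0,"rz":0,"hand":0.036},
    {"x":0,"y":0,"z":0,"rx":0,"ry":0,"rz":0,"hand":0.036},
    {"x":0,"y":0,"z":0,"rx":0,"ry":0,"rz":0,"hand":0.036},
  ],
)

```text
time: 18.4
tool_pos: [0.48, 0.2365, 0.0121]
ee_rot: [-1.568, -0.001, -0.843]
wrist_force: [0.4, 0.2, 5.7]
width: 0.0454
```

```bash
python3 - <<'E'
from h import *
s=take('wrist','w18');o=robot.get_obs();print(o['time'],o['tool_pos'],o['ee_rot'],o['width'],o['wrist_force'])
E
```

```text
18.45 [0.48005088 0.23643761 0.01209144] [-1.56820233e+00 -9.88544580e-04 -8.43004210e-01] 0.04602648223146882 [-1.43048553 -0.40311138  6.40843665]
```

View pics/w18.png

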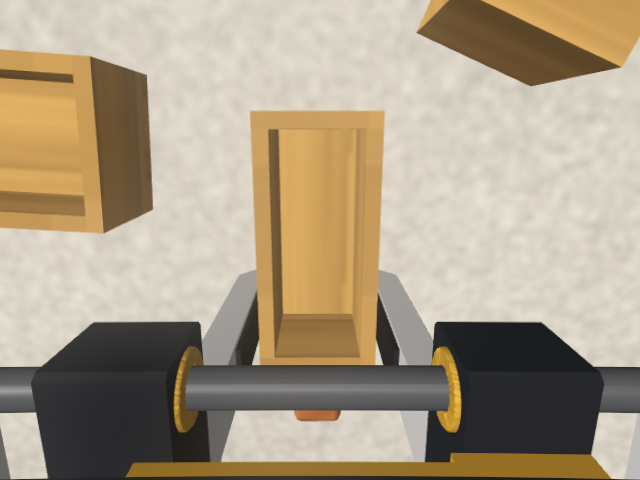

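>>> play_rows(
  steps=[
    {"x":0,"y":0,"z":0.025,"rx":0,"ry":0,"rz":0,"hand":0.036},
    {"x":-0.01,"y":0,"z":0.025,"rx":0,"ry":0,"rz":0,"hand":0.036},
    {"x":-0.02,"y":-0.02,"z":0.025,"rx":0,"ry":0,"rz":-0.1,"hand":0.036},
    {"x":-0.01,"y":-0.04,"z":0,"rx":0,"ry":0,"rz":-0.1,"hand":0.036},
    {"x":0,"y":-0.05,"z":0,"rx":0,"ry":0,"rz":-0.1,"hand":0.036},
    {"x":0,"y":-0.05,"z":0,"rx":0,"ry":0,"rz":-0.1,"hand":0.036},
    {"x":0,"y":-0.05,"z":0,"rx":0,"ry":0,"rz":-0.1,"hand":0.036},
    {"x":0,"y":-0.05,"z":0,"rx":0,"ry":0,"rz":-0.1,"hand":0.036},
  ],
)

```text
time: 19.45
tool_pos: [0.4381, -0.0254, 0.0848]
ee_rot: [-1.572, 0.0, -1.446]
wrist_force: [0.4, -0.7, -1.4]
width: 0.0457
```

>>> play_rows(
  steps=[
    {"x":0.01,"y":-0.04,"z":-0.01,"rx":0,"ry":0,"rz":0,"hand":0.036},
    {"x":0.01,"y":-0.02,"z":-0.02,"rx":0,"ry":0,"rz":0,"hand":0.036},
    {"x":0,"y":0,"z":0,"rx":0,"ry":0,"rz":0,"hand":0.036},
    {"x":0,"y":0,"z":0,"rx":0,"ry":0,"rz":0,"hand":0.036},
  ],
)

```text
time: 19.95
tool_pos: [0.4585, -0.0834, 0.0553]
ee_rot: [-1.572, 0.001, -1.443]
wrist_force: [0.3, 0.2, -1.3]
width: 0.0458
```

```bash
python3 - <<'E'
from h import *
s=take('wrist','w19');o=robot.get_obs();print(o['time'],o['tool_pos'],o['ee_rot'],o['width'],o['wrist_force'],inchest(o['tool_pos']))
E
```

```text
20.0 [ 0.45889579 -0.08326115  0.05577185] [-1.57071736e+00  2.34066419e-04 -1.44217252e+00] 0.04586833273267603 [-0.03849785 -0.6588342  -1.50296221] [-0.15353031 -0.00597451]
```

View pics/w19.png

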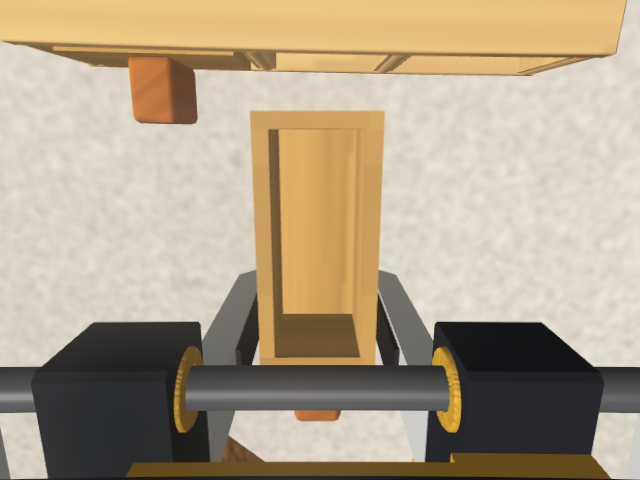

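>>> play_rows(
  steps=[
    {"x":0.01,"y":0,"z":-0.017,"rx":0,"ry":0,"rz":-0.018,"hand":0.036},
    {"x":0,"y":0,"z":-0.02,"rx":0,"ry":0,"rz":0,"hand":0.036},
    {"x":0,"y":0,"z":0,"rx":0,"ry":0,"rz":0,"hand":0.036},
    {"x":0,"y":0,"z":0,"rx":0,"ry":0,"rz":0,"hand":0.036},
  ],
)

```text
time: 20.5
tool_pos: [0.4696, -0.0836, 0.0196]
ee_rot: [-1.569, -0.001, -1.46]
wrist_force: [-0.1, -0.0, -1.7]
width: 0.0457
```

```bash
python3 - <<'E'
from h import *
s=take('wrist','w20');o=robot.get_obs();print(o['time'],o['tool_pos'],o['ee_rot'],o['width'],o['wrist_force'],inchest(o['tool_pos']))
print(inchest(plane(s,[(250,111),(384,111)],.046+o['tool_pos'][2]-.0121)))
E
```

```text
20.55 [ 0.46985146 -0.08382102  0.01984182] [-1.56864452e+00 -9.53938679e-04 -1.46023637e+00] 0.04591459509062182 [ 0.58546083 -0.34386025 -2.19245666] [-0.14270232 -0.0077337 ]
[[-0.06617725  0.01685491]
 [-0.06616447 -0.02890295]]
```

View pics/w20.png

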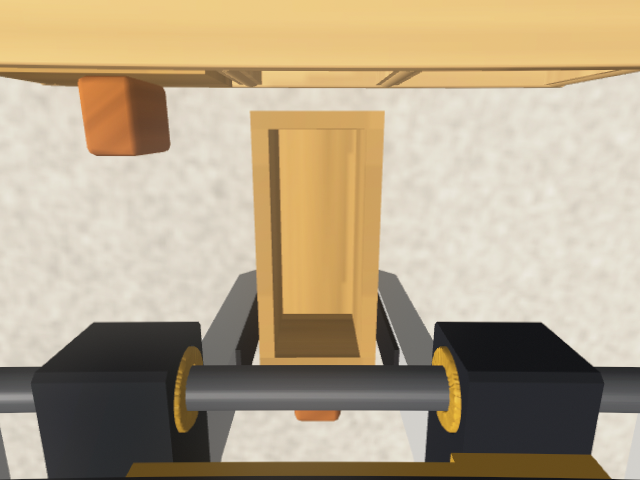

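>>> play_rows(
  steps=[
    {"x":0.008,"y":0.001,"z":-0.001,"rx":0,"ry":0,"rz":0,"hand":0.036},
    {"x":0.008,"y":0.001,"z":0,"rx":0,"ry":0,"rz":0,"hand":0.036},
    {"x":0.008,"y":0.001,"z":0,"rx":0,"ry":0,"rz":0,"hand":0.036},
    {"x":0.008,"y":0.001,"z":0,"rx":0,"ry":0,"rz":0,"hand":0.036},
  ],
)

```text
time: 21.05
tool_pos: [0.5018, -0.08, 0.0175]
ee_rot: [-1.571, -0.0, -1.461]
wrist_force: [0.3, 0.4, -1.9]
width: 0.0457
```

>>> play_rows(
  steps=[
    {"x":0.01,"y":0.001,"z":0,"rx":0,"ry":0,"rz":0,"hand":0.036},
    {"x":0.01,"y":0.001,"z":0,"rx":0,"ry":0,"rz":0,"hand":0.036},
    {"x":0.01,"y":0.001,"z":0,"rx":0,"ry":0,"rz":0,"hand":0.036},
    {"x":0.01,"y":0.001,"z":0,"rx":0,"ry":0,"rz":0,"hand":0.036},
    {"x":0.005,"y":0.001,"z":0,"rx":0,"ry":0,"rz":0,"hand":0.036},
    {"x":0,"y":0,"z":0,"rx":0,"ry":0,"rz":0,"hand":0.036},
  ],
)

```text
time: 21.8
tool_pos: [0.5462, -0.0749, 0.0174]
ee_rot: [-1.571, -0.0, -1.461]
wrist_force: [0.4, 0.3, -2.1]
width: 0.0458
```

```bash
python3 - <<'E'
from h import *
s=take('wrist','w21');o=robot.get_obs();print(o['time'],o['tool_pos'],o['ee_rot'],o['width'],o['wrist_force'],inchest(o['tool_pos']))
E
```

```text
21.85 [ 0.54591989 -0.07493779  0.01739044] [-1.57129426e+00 -2.91672313e-05 -1.46086505e+00] 0.04584242977346896 [-0.15834552  0.39102615 -1.60629998] [-0.06611845 -0.00725482]
```

View pics/w21.png

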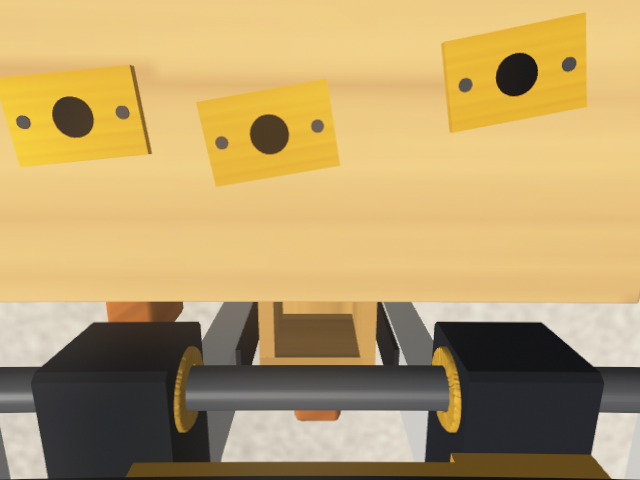

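>>> play_rows(
  steps=[
    {"x":0,"y":0,"z":-0.001,"rx":0,"ry":0,"rz":0,"hand":0.062},
    {"x":0,"y":0,"z":0,"rx":0,"ry":0,"rz":0,"hand":0.062},
    {"x":0,"y":0,"z":0,"rx":0,"ry":0,"rz":0,"hand":0.062},
    {"x":0,"y":0,"z":0,"rx":0,"ry":0,"rz":0,"hand":0.062},
    {"x":0,"y":0,"z":0.02,"rx":0,"ry":0,"rz":0,"hand":0.062},
    {"x":0,"y":0,"z":0.03,"rx":0,"ry":0,"rz":0,"hand":0.062},
  ],
)

```text
time: 22.6
tool_pos: [0.5449, -0.0748, 0.0658]
ee_rot: [-1.574, 0.001, -1.461]
wrist_force: [0.8, -0.1, -0.3]
width: 0.062
```

>>> play_rows(
  steps=[
    {"x":-0.02,"y":-0.002,"z":0,"rx":0,"ry":0,"rz":0,"hand":0.0},
    {"x":-0.025,"y":-0.003,"z":0,"rx":0,"ry":0,"rz":0,"hand":0.0},
    {"x":-0.025,"y":-0.003,"z":0,"rx":0,"ry":0,"rz":0,"hand":0.0},
    {"x":0,"y":0,"z":-0.02,"rx":0,"ry":0,"rz":0,"hand":0.0},
    {"x":0,"y":0,"z":-0.024,"rx":0,"ry":0,"rz":0,"hand":0.0},
    {"x":0,"y":0,"z":0,"rx":0,"ry":0,"rz":0,"hand":0.0},
    {"x":0,"y":0,"z":0,"rx":0,"ry":0,"rz":0,"hand":0.0},
  ],
)

```text
time: 23.48
tool_pos: [0.4766, -0.0832, 0.0233]
ee_rot: [-1.57, -0.001, -1.461]
wrist_force: [-0.4, -0.7, 0.3]
width: 0.0005
```

```bash
python3 - <<'E'
from h import *
s=take('wrist','w22');o=robot.get_obs();print(o['time'],o['tool_pos'],o['ee_rot'],o['width'],o['wrist_force'],inchest(o['tool_pos']))
E
```

```text
23.525 [ 0.47695872 -0.08322449  0.02368409] [-1.56888405e+00 -8.56719953e-04 -1.46093869e+00] 0.0005500900730899777 [0.60826411 0.3968286  0.42658665] [-0.13557253 -0.007921  ]
```

View pics/w22.png

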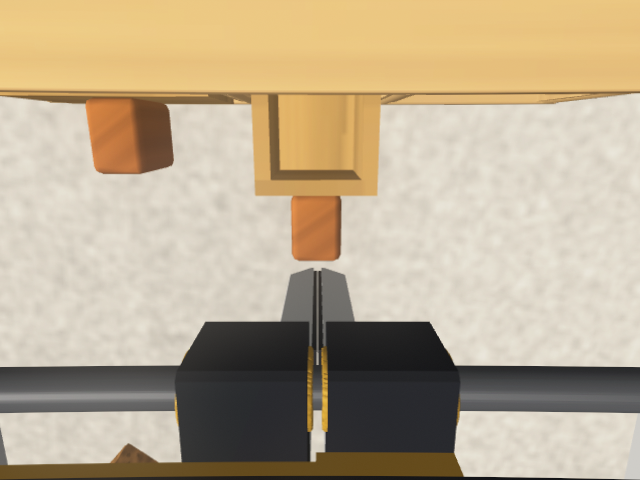

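>>> play_rows(
  steps=[
    {"x":0.01,"y":0.002,"z":0,"rx":0,"ry":0,"rz":0,"hand":0.0},
    {"x":0.01,"y":0.001,"z":0,"rx":0,"ry":0,"rz":0,"hand":0.0},
    {"x":0.01,"y":0.001,"z":0,"rx":0,"ry":0,"rz":0,"hand":0.0},
    {"x":0.008,"y":0.001,"z":0,"rx":0,"ry":0,"rz":0,"hand":0.0},
    {"x":0.004,"y":0,"z":0,"rx":0,"ry":0,"rz":0,"hand":0.0},
    {"x":0.002,"y":0,"z":0,"rx":0,"ry":0,"rz":0,"hand":0.0},
    {"x":0,"y":0,"z":0,"rx":0,"ry":0,"rz":0,"hand":0.0},
  ],
)

```text
time: 24.4
tool_pos: [0.5202, -0.0779, 0.0224]
ee_rot: [-1.57, 0.0, -1.461]
wrist_force: [-1.1, -0.5, 0.9]
width: 0.0007
```

```bash
python3 - <<'E'
from h import *
s=take('wrist','w23');o=robot.get_obs();print(o['time'],o['tool_pos'],o['ee_rot'],o['width'],o['wrist_force'],inchest(o['tool_pos']))
print(inchest(plane(s,[(294,281),(342,281)],.046)))
E
```

```text
24.45 [ 0.52022648 -0.07792276  0.02235343] [-1.57011671e+00  5.00775582e-05 -1.46108571e+00] 0.00046151301380007635 [-1.14171654  0.56130248  0.01398425] [-0.09198426 -0.00740117]
[[-0.08098034  0.00337305]
 [-0.08098724 -0.01616095]]
```

View pics/w23.png

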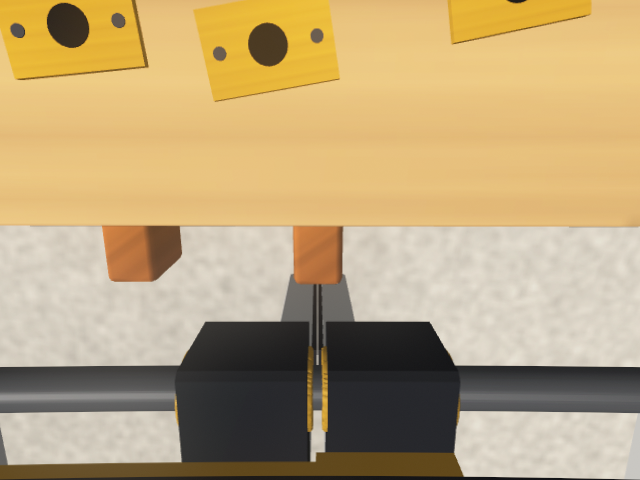

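>>> play_rows(
  steps=[
    {"x":-0.03,"y":-0.003,"z":0,"rx":0,"ry":0,"rz":0,"hand":0.0},
    {"x":0,"y":0,"z":0.05,"rx":0,"ry":0,"rz":0.16,"hand":0.0},
    {"x":0,"y":0.03,"z":0.05,"rx":0,"ry":0,"rz":0.16,"hand":0.084},
    {"x":-0.01,"y":0.04,"z":0.05,"rx":0,"ry":0,"rz":0.16,"hand":0.084},
    {"x":-0.01,"y":0.04,"z":0,"rx":0,"ry":0,"rz":0.16,"hand":0.084},
    {"x":-0.01,"y":0.04,"z":0,"rx":0,"ry":0,"rz":0.16,"hand":0.084},
    {"x":-0.01,"y":0.04,"z":0,"rx":0,"ry":0,"rz":0.16,"hand":0.084},
    {"x":-0.01,"y":0.04,"z":0,"rx":0,"ry":0,"rz":0.16,"hand":0.084},
  ],
)

```text
time: 25.45
tool_pos: [0.4404, 0.1491, 0.1709]
ee_rot: [-1.569, -0.002, -0.336]
wrist_force: [-0.1, -0.9, -0.3]
width: 0.0571
```

>>> play_rows(
  steps=[
    {"x":-0.005,"y":0.04,"z":0,"rx":0,"ry":0,"rz":0.16,"hand":0.084},
    {"x":-0.004,"y":0.04,"z":0,"rx":0,"ry":0,"rz":0.16,"hand":0.084},
    {"x":0,"y":0.04,"z":0,"rx":0,"ry":0,"rz":0.16,"hand":0.084},
    {"x":0,"y":0.04,"z":0,"rx":0,"ry":0,"rz":0.16,"hand":0.084},
    {"x":0,"y":0.03,"z":0,"rx":0,"ry":0,"rz":0.16,"hand":0.084},
    {"x":0,"y":0,"z":0,"rx":0,"ry":0,"rz":0.16,"hand":0.084},
    {"x":0,"y":0,"z":0,"rx":0,"ry":0,"rz":0,"hand":0.084},
  ],
)

```text
time: 26.32
tool_pos: [0.4315, 0.3382, 0.1705]
ee_rot: [-1.571, -0.001, 0.618]
wrist_force: [-0.2, -1.1, -0.3]
width: 0.0837
```

```bash
python3 - <<'E'
from h import *
s=take('wrist','w24');o=robot.get_obs();print(o['time'],o['tool_pos'],o['ee_rot'],o['width'],o['joint_positions'])
E
python3 drw.py
```

```text
26.375 [0.43150049 0.33776975 0.1705856 ] [-1.57068235e+00 -7.61405348e-04  6.16383517e-01] 0.08406229814573254 [ 5.60578410e-01  9.14736291e-02  1.43509221e+00  1.56419217e-04
  1.61427295e+00 -5.57982930e-02]
20 0 z 0.0429 wh [0.0625 0.1338] yaw -0.924 box c [0.4484 0.3743] pull [0.4098 0.4254]
20 1 z 0.0456 wh [0.061  0.1326] yaw -0.902 box c [0.4465 0.3737] pull [0.4068 0.4239]
20 None z 0.0448 wh [0.0637 0.1339] yaw -0.914 box c [0.448 0.374] pull [0.4089 0.4247]
23 0 z 0.0531 wh [0.0629 0.1303] yaw -1.812 box c [ 0.5616 -0.3484] pull [ 0.5769 -0.2863]
23 None z 0.0531 wh [0.0629 0.1303] yaw -1.812 box c [ 0.5616 -0.3484] pull [ 0.5769 -0.2863]
25 0 z 0.0466 wh [0.0431 0.0822] yaw -0.676 box c [0.5662 0.4485] pull [0.5163 0.4885]
25 1 z 0.0468 wh [0.0455 0.081 ] yaw 2.615 box c [0.5419 0.4667] pull [0.5972 0.4346]
25 None z 0.0468 wh [0.0589 0.0686] yaw -3.11 box c [0.5511 0.4707] pull [0.6151 0.4728]
```

View pics/w24.png

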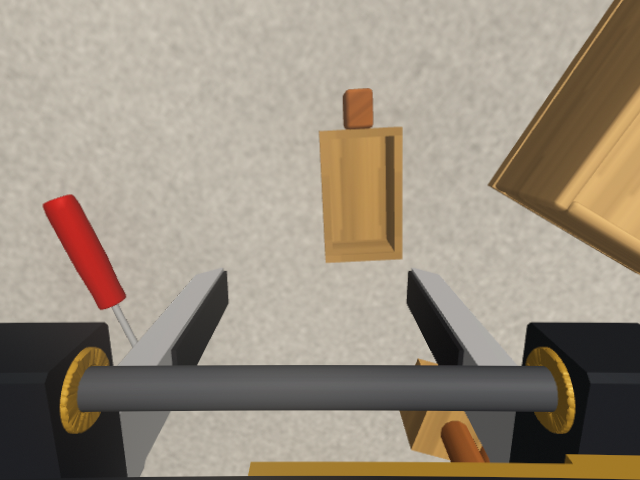

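>>> play_rows(
  steps=[
    {"x":0,"y":0.028,"z":0,"rx":0,"ry":0,"rz":0.044,"hand":0.084},
    {"x":0,"y":0.0285,"z":0,"rx":0,"ry":0,"rz":0,"hand":0.084},
    {"x":0,"y":0,"z":-0.04,"rx":0,"ry":0,"rz":0,"hand":0.084},
    {"x":0,"y":0,"z":-0.04,"rx":0,"ry":0,"rz":0,"hand":0.084},
    {"x":0,"y":0,"z":0,"rx":0,"ry":0,"rz":0,"hand":0.084},
    {"x":0,"y":0,"z":0,"rx":0,"ry":0,"rz":0,"hand":0.084},
  ],
)

```text
time: 27.42
tool_pos: [0.4322, 0.3945, 0.0923]
ee_rot: [-1.571, -0.002, 0.662]
wrist_force: [-0.6, 0.3, 0.2]
width: 0.0841
```

```bash
python3 - <<'E'
from h import *
s=take('wrist','w25');o=robot.get_obs();print(o['time'],o['tool_pos'],o['ee_rot'],o['width'])
E
```

```text
27.475 [0.43262704 0.3948176  0.0932081 ] [-1.57083361 -0.00412805  0.66253721] 0.08395232390396076
```

View pics/w25.png

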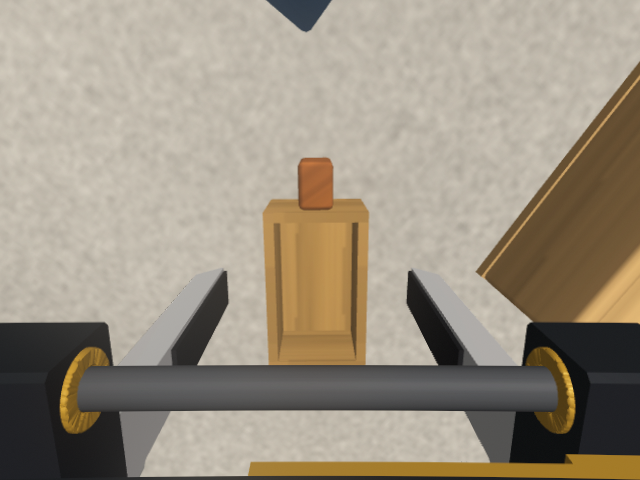

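```bash
python3 - <<'E'
from h import *
s=snapshot('wrist')
p=depthpts(s,[(484,276),(490,276),(500,280),(520,300)]);print(p)
d=p[:,:2]-[.4325,.3947];print(d@[.789,.614],d@[.614,-.789])
E
```

```text
[[0.53525263 0.44611413 0.01404787]
 [0.53379729 0.44867912 0.02192991]
 [0.53336449 0.45072106 0.03409891]
 [0.53466418 0.44910075 0.0598357 ]]
[0.1126401  0.11306674 0.11397901 0.1140096 ] [0.02252437 0.01960701 0.01773018 0.01980661]
```

Clear by 24 mm. Descend and grip.

>>> play_rows(
  steps=[
    {"x":0,"y":0,"z":-0.027,"rx":0,"ry":0,"rz":0,"hand":0.084},
    {"x":0,"y":0,"z":-0.027,"rx":0,"ry":0,"rz":0,"hand":0.084},
    {"x":0,"y":0,"z":-0.026,"rx":0,"ry":0,"rz":0,"hand":0.084},
    {"x":0,"y":0,"z":0,"rx":0,"ry":0,"rz":0,"hand":0.084},
    {"x":0,"y":0,"z":0,"rx":0,"ry":0,"rz":0,"hand":0.05},
    {"x":0,"y":0,"z":0,"rx":0,"ry":0,"rz":0,"hand":0.05},
    {"x":0,"y":0,"z":0,"rx":0,"ry":0,"rz":0,"hand":0.05},
    {"x":0,"y":0,"z":0,"rx":0,"ry":0,"rz":0,"hand":0.05},
  ],
)

```text
time: 28.52
tool_pos: [0.4321, 0.3947, 0.0123]
ee_rot: [-1.571, -0.002, 0.663]
wrist_force: [-0.5, -0.3, 6.2]
width: 0.0599
```

```bash
python3 - <<'E'
from h import *
s=take('wrist','w26');o=robot.get_obs();print(o['time'],o['tool_pos'],o['ee_rot'],o['width'],o['wrist_force'])
E
```

```text
28.575 [0.43207276 0.39466792 0.01233535] [-1.57080987 -0.00243997  0.66302855] 0.05979448127633418 [-0.70469498 -0.20417438  6.40677871]
```

View pics/w26.png

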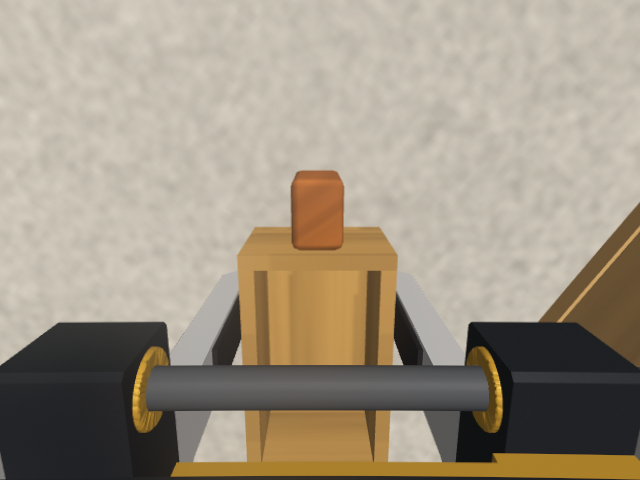

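>>> play_rows(
  steps=[
    {"x":0,"y":0,"z":0.025,"rx":0,"ry":0,"rz":0,"hand":0.05},
    {"x":0,"y":0,"z":0.03,"rx":0,"ry":0,"rz":0,"hand":0.05},
    {"x":0,"y":-0.02,"z":0.025,"rx":0,"ry":0,"rz":0.1,"hand":0.05},
    {"x":0,"y":-0.04,"z":0,"rx":0,"ry":0,"rz":0.13,"hand":0.05},
    {"x":0,"y":-0.05,"z":0,"rx":0,"ry":0,"rz":0.13,"hand":0.05},
    {"x":0,"y":-0.05,"z":0,"rx":0,"ry":0,"rz":0.13,"hand":0.05},
    {"x":0,"y":-0.05,"z":0,"rx":0,"ry":0,"rz":0.13,"hand":0.05},
    {"x":0,"y":-0.05,"z":0,"rx":0,"ry":0,"rz":0.13,"hand":0.05},
  ],
)

```text
time: 29.58
tool_pos: [0.4307, 0.1325, 0.0901]
ee_rot: [-1.57, 0.0, 1.418]
wrist_force: [1.0, -0.6, -0.9]
width: 0.0602
```

>>> play_rows(
  steps=[
    {"x":0,"y":-0.05,"z":0,"rx":0,"ry":0,"rz":0.13,"hand":0.05},
    {"x":0,"y":-0.05,"z":0,"rx":0,"ry":0,"rz":0.13,"hand":0.05},
    {"x":0,"y":-0.05,"z":0,"rx":0,"ry":0,"rz":0,"hand":0.05},
    {"x":0,"y":-0.05,"z":0,"rx":0,"ry":0,"rz":0,"hand":0.05},
    {"x":0.01,"y":-0.05,"z":0,"rx":0,"ry":0,"rz":0,"hand":0.05},
    {"x":0.015,"y":-0.03,"z":-0.02,"rx":0,"ry":0,"rz":0,"hand":0.05},
    {"x":0.01,"y":0,"z":-0.02,"rx":0,"ry":0,"rz":0,"hand":0.05},
    {"x":0,"y":0,"z":0,"rx":0,"ry":0,"rz":0,"hand":0.05},
  ],
)

```text
time: 30.58
tool_pos: [0.4647, -0.1455, 0.0483]
ee_rot: [-1.566, -0.003, 1.672]
wrist_force: [-0.2, -0.0, -1.5]
width: 0.0598
```

```bash
python3 - <<'E'
from h import *
take('scene','c27');s=take('side','s27');o=robot.get_obs();print(o['time'],o['tool_pos'],o['ee_rot'],o['width'],o['wrist_force'],inchest(o['tool_pos']),o['joint_positions'])
E
```

```text
30.675 [ 0.46586711 -0.14557894  0.05056086] [-1.56971609e+00 -6.19931189e-04  1.67338589e+00] 0.05948686495178985 [-0.64140923  0.51513331 -1.52709811] [-0.15344226 -0.06868096] [-4.19100662e-01  3.63006509e-02  1.73901434e+00 -8.85912181e-07
  1.36752315e+00 -2.09248671e+00]
```

View pics/c27.png

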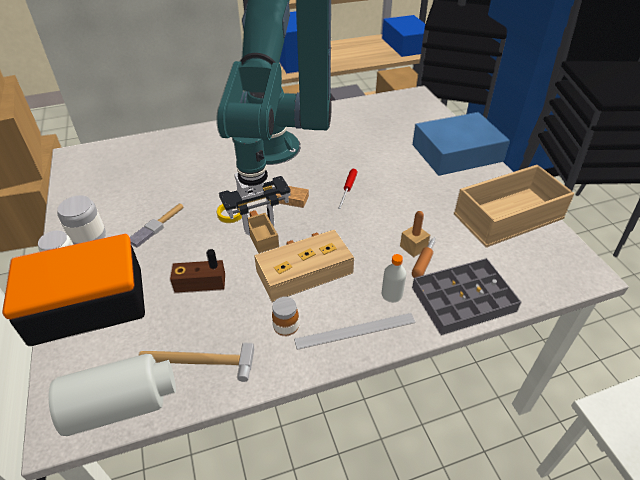

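>>> play_rows(
  steps=[
    {"x":0.007,"y":-0.003,"z":-0.016,"rx":0,"ry":0,"rz":0.008,"hand":0.05},
    {"x":0.007,"y":-0.002,"z":-0.016,"rx":0,"ry":0,"rz":0,"hand":0.05},
    {"x":0,"y":0,"z":0,"rx":0,"ry":0,"rz":0,"hand":0.05},
    {"x":0,"y":0,"z":0,"rx":0,"ry":0,"rz":0,"hand":0.05},
  ],
)

```text
time: 31.18
tool_pos: [0.4803, -0.1508, 0.0185]
ee_rot: [-1.57, -0.0, 1.681]
wrist_force: [-0.3, -0.3, -1.9]
width: 0.06
```

```bash
python3 - <<'E'
from h import *
s=take('scene');o=robot.get_obs();print(o['time'],o['tool_pos'],o['ee_rot'],o['width'],o['wrist_force'],inchest(o['tool_pos']))
cv2.imwrite('pics/c28.png',cv2.resize(s['color'][190:310,210:370],None,fx=5,fy=5)[:,:,::-1])
E
```

```text
31.225 [ 0.48052895 -0.1509167   0.01889881] [-1.57096114e+00  3.26717550e-05  1.68116162e+00] 0.05972111199513348 [ 0.13215321 -0.07824812 -1.83015735] [-0.13945502 -0.07559601]
```

View pics/c28.png

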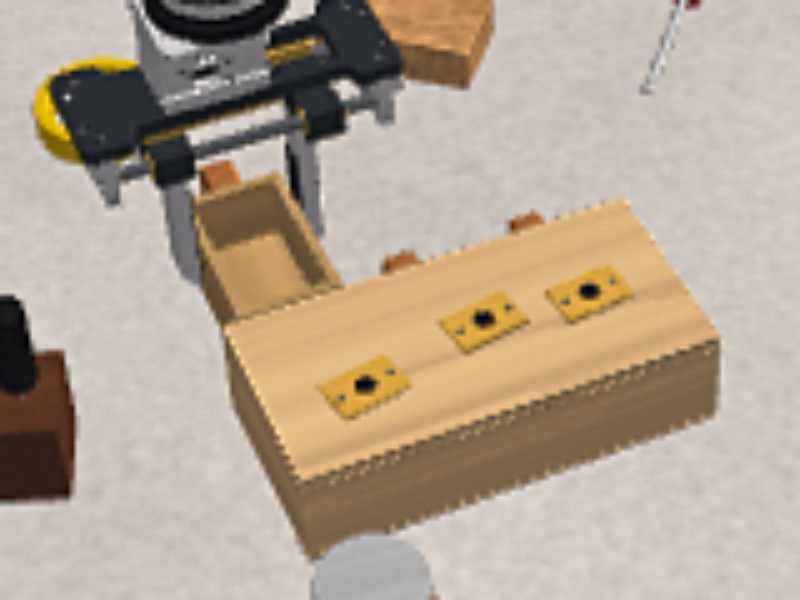

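>>> play_rows(
  steps=[
    {"x":0.008,"y":0.001,"z":0,"rx":0,"ry":0,"rz":0,"hand":0.05},
    {"x":0.008,"y":0.001,"z":0,"rx":0,"ry":0,"rz":0,"hand":0.05},
    {"x":0.008,"y":0.001,"z":0,"rx":0,"ry":0,"rz":0,"hand":0.05},
    {"x":0.006,"y":0.001,"z":0,"rx":0,"ry":0,"rz":0,"hand":0.05},
  ],
)

```text
time: 31.72
tool_pos: [0.5111, -0.1469, 0.0188]
ee_rot: [-1.571, 0.0, 1.681]
wrist_force: [-0.2, -0.2, -1.9]
width: 0.0594
```

>>> play_rows(
  steps=[
    {"x":0.01,"y":0.001,"z":0,"rx":0,"ry":0,"rz":0,"hand":0.05},
    {"x":0.01,"y":0.001,"z":0,"rx":0,"ry":0,"rz":0,"hand":0.05},
    {"x":0.01,"y":0.001,"z":0,"rx":0,"ry":0,"rz":0,"hand":0.05},
    {"x":0.01,"y":0.001,"z":0,"rx":0,"ry":0,"rz":0,"hand":0.05},
    {"x":0.003,"y":0.001,"z":-0.001,"rx":0,"ry":0,"rz":0,"hand":0.05},
    {"x":0,"y":0,"z":-0.001,"rx":0,"ry":0,"rz":0,"hand":0.05},
  ],
)

```text
time: 32.48
tool_pos: [0.5534, -0.1418, 0.0165]
ee_rot: [-1.57, -0.0, 1.681]
wrist_force: [-0.3, 0.1, -1.4]
width: 0.0596
```

```bash
python3 - <<'E'
from h import *
s=take('scene');o=robot.get_obs();print(o['time'],o['tool_pos'],o['ee_rot'],o['width'],o['wrist_force'],inchest(o['tool_pos']))
cv2.imwrite('pics/c29.png',cv2.resize(s['color'][190:310,210:370],None,fx=5,fy=5)[:,:,::-1])
E
```

```text
32.525 [ 0.55328339 -0.14183004  0.01644996] [-1.57054213e+00 -2.80463309e-04  1.68101560e+00] 0.059739804275267906 [ 0.31815023 -0.21800792 -1.47902796] [-0.06614278 -0.07455113]
```

View pics/c29.png

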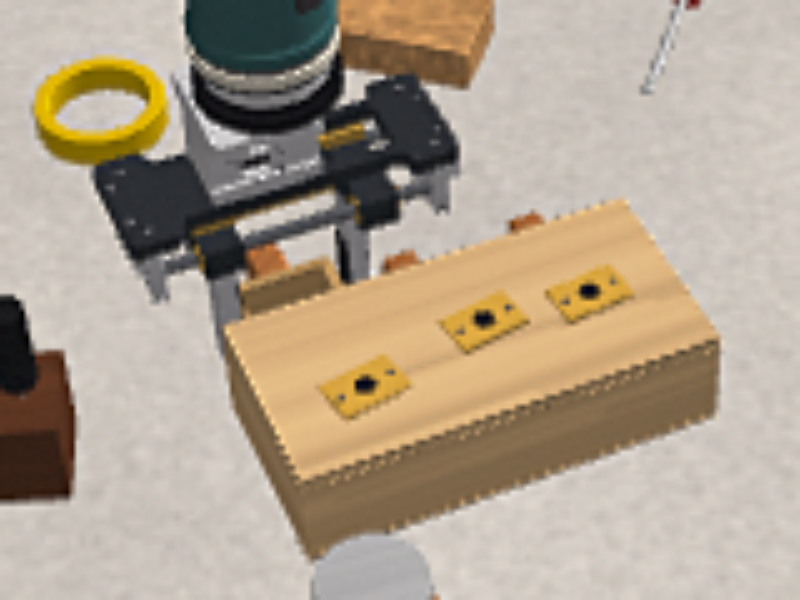

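>>> play_rows(
  steps=[
    {"x":0,"y":0,"z":0,"rx":0,"ry":0,"rz":0,"hand":0.07},
    {"x":0,"y":0,"z":0,"rx":0,"ry":0,"rz":0,"hand":0.07},
    {"x":0,"y":0,"z":0,"rx":0,"ry":0,"rz":0,"hand":0.07},
    {"x":0,"y":0,"z":0,"rx":0,"ry":0,"rz":0,"hand":0.07},
    {"x":0,"y":0,"z":0.02,"rx":0,"ry":0,"rz":0,"hand":0.07},
    {"x":0,"y":0,"z":0.03,"rx":0,"ry":0,"rz":0,"hand":0.07},
  ],
)

```text
time: 33.28
tool_pos: [0.5523, -0.1416, 0.066]
ee_rot: [-1.568, -0.001, 1.681]
wrist_force: [0.2, -0.1, 1.0]
width: 0.0702
```

>>> play_rows(
  steps=[
    {"x":-0.022,"y":-0.002,"z":0,"rx":0,"ry":0,"rz":0,"hand":0.0},
    {"x":-0.025,"y":-0.003,"z":0,"rx":0,"ry":0,"rz":0,"hand":0.0},
    {"x":-0.025,"y":-0.003,"z":0,"rx":0,"ry":0,"rz":0,"hand":0.0},
    {"x":0,"y":0,"z":-0.02,"rx":0,"ry":0,"rz":0,"hand":0.0},
    {"x":0,"y":0,"z":-0.024,"rx":0,"ry":0,"rz":0,"hand":0.0},
    {"x":0,"y":0,"z":0,"rx":0,"ry":0,"rz":0,"hand":0.0},
    {"x":0,"y":0,"z":0,"rx":0,"ry":0,"rz":0,"hand":0.0},
  ],
)

```text
time: 34.15
tool_pos: [0.4819, -0.1501, 0.0235]
ee_rot: [-1.572, 0.0, 1.681]
wrist_force: [-0.2, -0.3, -0.0]
width: 0.0032
```

```bash
python3 - <<'E'
from h import *
s=take('scene');o=robot.get_obs();print(o['time'],o['tool_pos'],o['ee_rot'],o['width'],o['wrist_force'],inchest(o['tool_pos']))
cv2.imwrite('pics/c30.png',cv2.resize(s['color'][190:310,210:370],None,fx=5,fy=5)[:,:,::-1])
E
```

```text
34.2 [ 0.48227425 -0.15027019  0.02392585] [-1.57257788e+00  9.39929650e-04  1.68113805e+00] 0.0012011393894372172 [0.62664898 0.66845844 0.76028365] [-0.13764929 -0.075145  ]
```

View pics/c30.png

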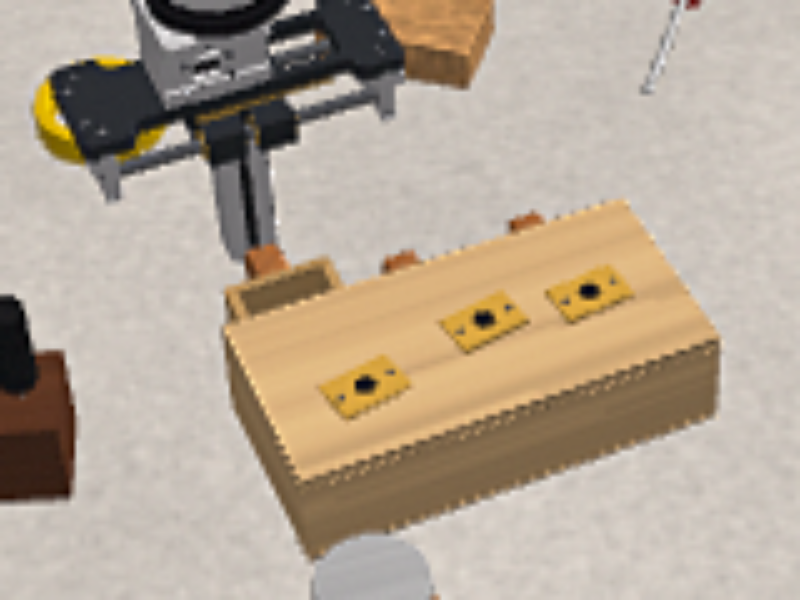

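>>> play_rows(
  steps=[
    {"x":0.01,"y":0.001,"z":0,"rx":0,"ry":0,"rz":0,"hand":0.0},
    {"x":0.01,"y":0.001,"z":0,"rx":0,"ry":0,"rz":0,"hand":0.0},
    {"x":0.01,"y":0.001,"z":0,"rx":0,"ry":0,"rz":0,"hand":0.0},
    {"x":0.008,"y":0.001,"z":0,"rx":0,"ry":0,"rz":0,"hand":0.0},
    {"x":0.006,"y":0.001,"z":0,"rx":0,"ry":0,"rz":0,"hand":0.0},
    {"x":0.002,"y":0,"z":0,"rx":0,"ry":0,"rz":0,"hand":0.0},
    {"x":0,"y":0,"z":0,"rx":0,"ry":0,"rz":0,"hand":0.0},
  ],
)

```text
time: 35.08
tool_pos: [0.5278, -0.1448, 0.0226]
ee_rot: [-1.572, -0.0, 1.681]
wrist_force: [-0.1, -0.5, 0.4]
width: 0.0006
```

```bash
python3 - <<'E'
from h import *
o=robot.get_obs();print(o['time'],o['tool_pos'],o['ee_rot'],o['width'],o['wrist_force'],inchest(o['tool_pos']))
E
```

```text
35.075 [ 0.52775078 -0.14480852  0.02256287] [-1.57155420e+00 -2.39406242e-04  1.68103424e+00] 0.0006308091484171317 [-0.13564718 -0.49005153  0.42057027] [-0.09184804 -0.07470868]
```

>>> play_rows(
  steps=[
    {"x":-0.03,"y":-0.003,"z":0,"rx":0,"ry":0,"rz":0,"hand":0.0},
    {"x":-0.01,"y":0,"z":0.05,"rx":0,"ry":0,"rz":-0.15,"hand":0.0},
    {"x":-0.01,"y":0,"z":0.05,"rx":0,"ry":0,"rz":-0.15,"hand":0.0},
    {"x":-0.01,"y":0,"z":0.05,"rx":0,"ry":0,"rz":-0.15,"hand":0.0},
    {"x":-0.02,"y":0,"z":0.05,"rx":0,"ry":0,"rz":-0.15,"hand":0.05},
    {"x":-0.02,"y":0.01,"z":0,"rx":0,"ry":0,"rz":-0.15,"hand":0.05},
    {"x":0,"y":0.01,"z":0,"rx":0,"ry":0,"rz":-0.15,"hand":0.05},
    {"x":0,"y":0.01,"z":0,"rx":0,"ry":0,"rz":-0.15,"hand":0.05},
  ],
)

```text
time: 36.08
tool_pos: [0.4274, -0.1177, 0.2231]
ee_rot: [-1.572, -0.002, 0.626]
wrist_force: [-0.7, 0.3, 0.1]
width: 0.0371
```

```bash
python3 - <<'E'
from h import *
take('wrist','w31');s=take('scene','c31f');o=robot.get_obs();print(o['time'],o['tool_pos'],o['ee_rot'],o['width'],inchest(o['tool_pos']))
cv2.imwrite('pics/c31.png',cv2.resize(s['color'][190:310,210:370],None,fx=5,fy=5)[:,:,::-1])
# pulls
P,C,K=pts(n=3); q=inchest(P)
for k in (0,1):
    for nm,y in (('wide',.068),('nar',-.007),('med',-.075)):
        m=(K==k)&(abs(q[:,1]-y)<.02)&(q[:,0]>-.13)&(q[:,0]<-.05)&(P[:,2]>.025)&(P[:,2]<.055)
        if m.sum()<5: print(k,nm,'none');continue
        a=q[m];print(k,nm,m.sum(),'x',np.round(np.percentile(a[:,0],[2,50]),4),'y',np.round(np.percentile(a[:,1],[3,97]),4),'z',np.round(np.percentile(P[m,2],95),4))
E
```

```text
36.175 [ 0.42748256 -0.11724833  0.22286236] [-1.57146174e+00 -1.28507034e-03  6.32363733e-01] 0.04510936968910114 [-0.18848474 -0.03630779]
0 wide 53 x [-0.0817 -0.0763] y [0.06   0.0766] z 0.0475
0 nar 59 x [-0.0827 -0.0772] y [-0.0161  0.0018] z 0.049
0 med 60 x [-0.0816 -0.0775] y [-0.0827 -0.065 ] z 0.0477
1 wide 487 x [-0.0784 -0.0644] y [0.057 0.084] z 0.0501
1 nar 451 x [-0.0796 -0.0646] y [-0.0178  0.0064] z 0.051
1 med 443 x [-0.0798 -0.0649] y [-0.0865 -0.058 ] z 0.0513
```

View pics/c31.png

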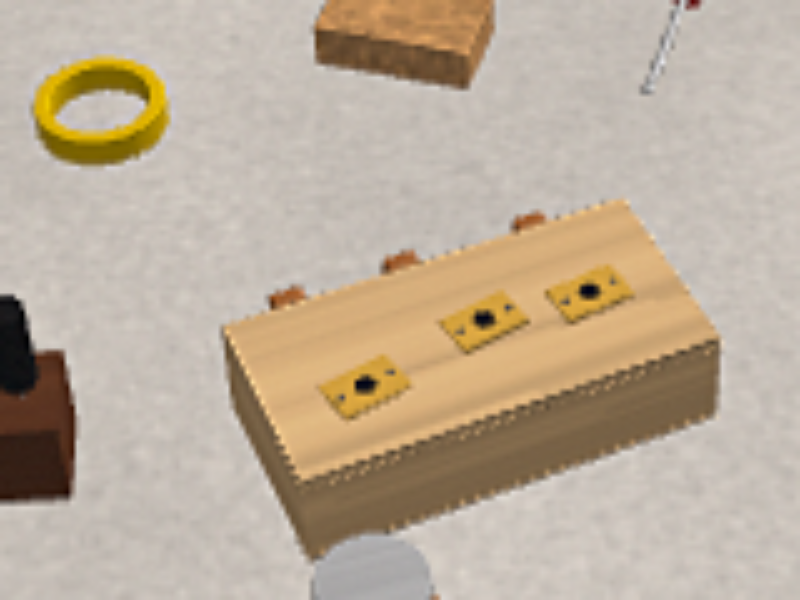

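View pics/w31.png

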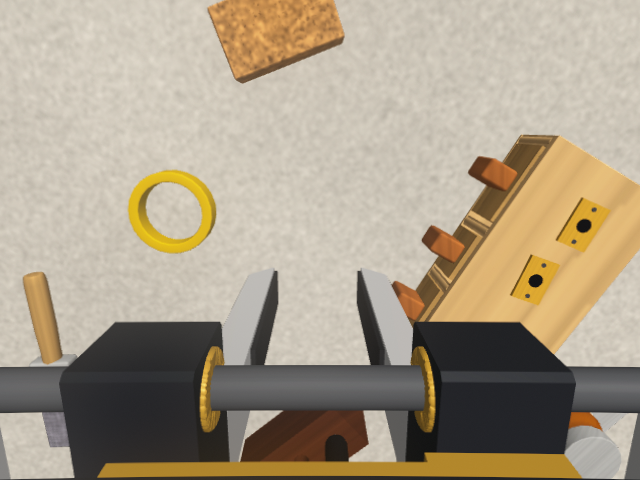

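```bash
cat > marks.py <<'E'
from h import *
import sys
for n in sys.argv[1:]:
    s=snapshot(n); hsv=cv2.cvtColor(s['color'],cv2.COLOR_RGB2HSV)
    p=cloud(s);q=inchest(p)
    onroof=(q[...,0]>-.05)&(q[...,0]<.064)&(abs(q[...,1])<.115)&(p[...,2]>.055)&(p[...,2]<.08)
    d=(hsv[...,2]<90)&onroof
    nl,lab,st,ce=cv2.connectedComponentsWithStats(d.astype(np.uint8))
    for l in range(1,nl):
        if st[l][4]<(12 if n!='wrist' else 60): continue
        w=np.where(lab==l); wt=120-hsv[...,2][w].astype(float)
        c=np.array([(w[1]*wt).sum(),(w[0]*wt).sum()])/wt.sum()
        g=plane(s,[c],.067)[0];print(n,st[l][4],np.round(c,1),np.round(g,4),np.round(inchest(g),4),'depth z',np.round(np.median(p[w][:,2]),3))
    # brass ring on tool block
    b=(hsv[...,0]>15)&(hsv[...,0]<32)&(hsv[...,1]>110)&(p[...,0]>.5)&(p[...,0]<.63)&(p[...,1]<-.25)&(p[...,1]>-.42)&(p[...,2]>.045)&(p[...,2]<.066)
    w=np.where(b)
    if len(w[0])>8:
        cnt=np.c_[w[1],w[0]].astype(np.float32); h=cv2.convexHull(cnt); M=cv2.moments(h); c=np.array([M['m10'],M['m01']])/M['m00']
        print(n,'ring',len(cnt),np.round(c,1),np.round(plane(s,[c],.056),4),'z',np.median(p[w][:,2]))
E
python3 marks.py scene side scene side
```

```text
scene ring 52 [179.8 269.8] [[ 0.5537 -0.375   0.056 ]] z 0.05454247778433852
side ring 39 [380.5 158.5] [[ 0.5608 -0.3793  0.056 ]] z 0.05702853013377396
scene ring 49 [179.7 269.7] [[ 0.5535 -0.3753  0.056 ]] z 0.05487815919867567
side ring 40 [380.6 158.6] [[ 0.5604 -0.3786  0.056 ]] z 0.05712366173961464
```

```bash
sed -i 's/<90)&onroof/<110)\&onroof/; s/(12 if/(5 if/' marks.py; sed -i 's/onroof=(q/onroof=cv2.dilate(((q/; s/(p\[...,2\]<.08)$/(p[...,2]<.08)).astype(np.uint8),np.ones((3,3)))>0/' marks.py; python3 marks.py scene side scene side
```

```text
scene 10 [327.4 247.7] [0.6111 0.0068 0.067 ] [0.0076 0.0668] depth z 0.067
scene 12 [306.4 253.3] [ 0.6129 -0.0521  0.067 ] [0.003  0.0081] depth z 0.067
scene 12 [282.5 266.4] [ 0.6375 -0.1238  0.067 ] [ 0.0195 -0.0659] depth z 0.067
scene 9 [326.8 266.7] [ 0.6751 -0.0168  0.067 ] [0.0686 0.0363] depth z 0.06
scene ring 52 [179.8 269.8] [[ 0.5537 -0.375   0.056 ]] z 0.05476041758680461
side 8 [317.5 198.9] [ 0.6421 -0.1279  0.067 ] [ 0.0237 -0.0705] depth z nan
side 6 [314.1 218.5] [ 0.6174 -0.0561  0.067 ] [0.007  0.0037] depth z 0.068
side 9 [304.4 233.6] [0.6151 0.0032 0.067 ] [0.0112 0.0628] depth z 0.069
side ring 40 [380.7 158.7] [[ 0.5602 -0.3785  0.056 ]] z 0.05683348412289385
scene 10 [327.4 247.7] [0.6111 0.0068 0.067 ] [0.0076 0.0669] depth z 0.068
scene 12 [306.4 253.3] [ 0.6129 -0.0521  0.067 ] [0.003  0.0081] depth z 0.066
scene 12 [282.5 266.4] [ 0.6375 -0.1238  0.067 ] [ 0.0195 -0.0659] depth z 0.066
scene 9 [326.9 266.7] [ 0.6751 -0.0167  0.067 ] [0.0686 0.0365] depth z 0.062
scene ring 53 [179.9 269.7] [[ 0.5536 -0.3747  0.056 ]] z 0.054599292167113456
side 8 [317.4 198.9] [ 0.6422 -0.1279  0.067 ] [ 0.0237 -0.0704] depth z 0.07
side 6 [314.  218.5] [ 0.6174 -0.056   0.067 ] [0.007  0.0037] depth z 0.07
side 9 [304.4 233.6] [0.6151 0.0032 0.067 ] [0.0112 0.0628] depth z 0.068
side ring 41 [380.6 158.6] [[ 0.5604 -0.3788  0.056 ]] z 0.05754029788931869
```

>>> play_rows(
  steps=[
    {"x":0.014,"y":0.02,"z":0,"rx":0,"ry":0,"rz":-0.105,"hand":0.05},
    {"x":0.014,"y":0.02,"z":0,"rx":0,"ry":0,"rz":-0.105,"hand":0.05},
    {"x":0.014,"y":0.02,"z":0,"rx":0,"ry":0,"rz":-0.105,"hand":0.05},
    {"x":0.014,"y":0.02,"z":0,"rx":0,"ry":0,"rz":-0.105,"hand":0.05},
    {"x":0.014,"y":0.02,"z":0,"rx":0,"ry":0,"rz":-0.105,"hand":0.05},
    {"x":0.014,"y":0.02,"z":0,"rx":0,"ry":0,"rz":-0.105,"hand":0.05},
    {"x":0,"y":0,"z":0,"rx":0,"ry":0,"rz":0,"hand":0.05},
    {"x":0,"y":0,"z":0,"rx":0,"ry":0,"rz":0,"hand":0.05},
  ],
)

```text
time: 37.88
tool_pos: [0.511, 0.0016, 0.2227]
ee_rot: [-1.571, 0.0, 0.002]
wrist_force: [-0.7, -0.9, 0.3]
width: 0.0499
```

```bash
python3 - <<'E'
from h import *
take('wrist','w32');o=robot.get_obs();print(o['time'],o['tool_pos'],o['ee_rot'],o['width'],o['qvel'])
E
python3 marks.py wrist wrist
```

```text
37.925 [0.51102569 0.00143569 0.22274475] [-1.57120785e+00  1.34808370e-04  1.42358069e-03] 0.05024530250644114 [-0.00556445 -0.00492653  0.0029601   0.00422204 -0.00243312  0.00720442]
wrist 151 [439. 211.] [0.6118 0.008  0.067 ] [0.0085 0.068 ] depth z 0.068
wrist 136 [435.8 277.9] [ 0.6135 -0.0513  0.067 ] [0.0037 0.0089] depth z 0.068
wrist 76 [464.4 324.2] [ 0.6421 -0.0952  0.067 ] [ 0.0272 -0.0379] depth z nan
wrist 67 [384.1 347.2] [ 0.5713 -0.1184  0.067 ] [-0.0457 -0.0532] depth z 0.264
wrist 154 [438.9 210.8] [0.6118 0.008  0.067 ] [0.0085 0.068 ] depth z 0.068
wrist 137 [435.8 277.6] [ 0.6135 -0.0512  0.067 ] [0.0037 0.0089] depth z nan
wrist 76 [464.5 324.2] [ 0.6421 -0.0953  0.067 ] [ 0.0273 -0.0381] depth z nan
wrist 67 [384.1 347.2] [ 0.5712 -0.1185  0.067 ] [-0.0457 -0.0534] depth z 0.265
```

View pics/w32.png

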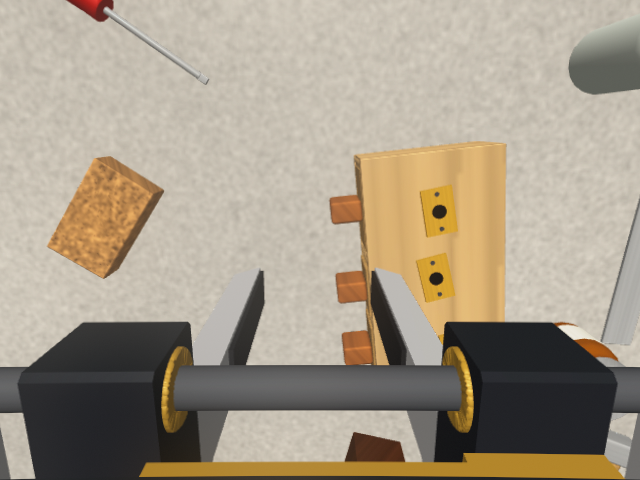

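>>> play_rows(
  steps=[
    {"x":0.019,"y":0.04,"z":0,"rx":0,"ry":0,"rz":0,"hand":0.06},
    {"x":0.019,"y":0.045,"z":0,"rx":0,"ry":0,"rz":0,"hand":0.06},
    {"x":0.019,"y":0.045,"z":0,"rx":0,"ry":0,"rz":0,"hand":0.06},
    {"x":0.019,"y":0.045,"z":0,"rx":0,"ry":0,"rz":0,"hand":0.06},
    {"x":0.02,"y":0.045,"z":0,"rx":0,"ry":0,"rz":0,"hand":0.06},
    {"x":0.019,"y":0.039,"z":0,"rx":0,"ry":0,"rz":0,"hand":0.06},
    {"x":0,"y":0,"z":0,"rx":0,"ry":0,"rz":0,"hand":0.06},
    {"x":0,"y":0,"z":0,"rx":0,"ry":0,"rz":0,"hand":0.06},
  ],
)

```text
time: 39.02
tool_pos: [0.6263, 0.26, 0.2226]
ee_rot: [-1.572, 0.0, 0.0]
wrist_force: [-0.3, -0.3, -0.4]
width: 0.0598
```

```bash
python3 - <<'E'
from h import *
take('wrist','w33');s=take('side','s33');o=robot.get_obs();print(o['time'],o['tool_pos'],o['ee_rot'],o['width'],o['joint_positions'])
cv2.imwrite('pics/s33.png',cv2.resize(s['color'][180:380,140:380],None,fx=3,fy=3)[:,:,::-1])
E
```

```text
39.125 [0.62628119 0.25957493 0.22340175] [-1.57104657e+00 -6.82796766e-04 -5.25511906e-04] 0.0602243869711905 [ 3.09564900e-01  3.77645603e-01  9.86338633e-01 -4.56325749e-04
  1.77703452e+00  3.09996923e-01]
```

View pics/w33.png

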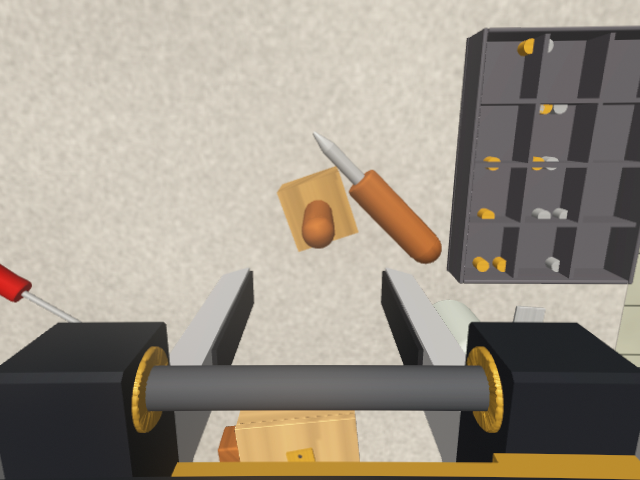

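View pics/s33.png

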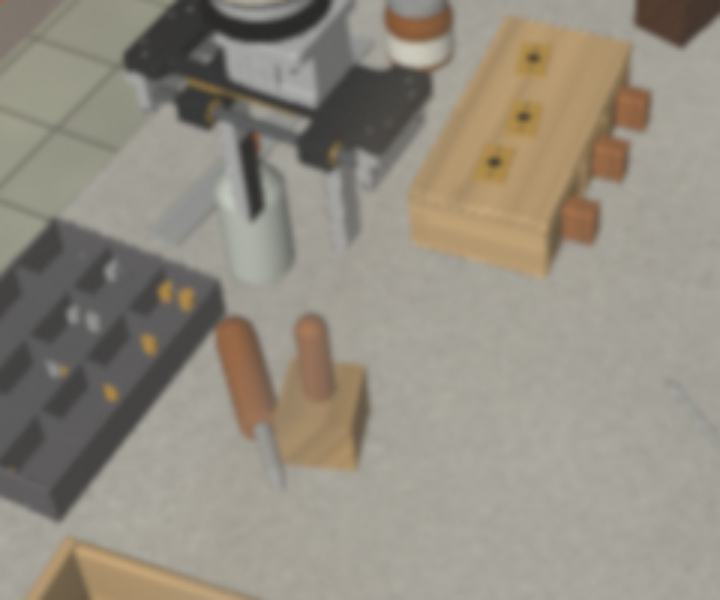

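```bash
python3 - <<'E'
from h import *
s=snapshot('wrist')
print(plane(s,[(318,232)],.128),plane(s,[(315,206)],.07), depthpts(s,[(318,235),(318,225),(420,245),(380,195),(330,150)]))
E
```

```text
[[0.62609    0.26316255 0.128     ]] [[0.62376581 0.27076876 0.07      ]] [[0.62606464 0.26344744 0.13739604]
 [0.62607924 0.26935451 0.13310904]
 [0.72282349 0.22601038 0.0313139 ]
 [0.68295303 0.27407818 0.03331615]
 [0.63736128 0.31390117 0.02283648]]
```

>>> play_rows(
  steps=[
    {"x":0,"y":0.002,"z":-0.04,"rx":0,"ry":0,"rz":0,"hand":0.06},
    {"x":0,"y":0,"z":-0.04,"rx":0,"ry":0,"rz":0,"hand":0.06},
    {"x":0,"y":0,"z":-0.03,"rx":0,"ry":0,"rz":0,"hand":0.06},
    {"x":0,"y":0,"z":-0.027,"rx":0,"ry":0,"rz":0,"hand":0.06},
    {"x":0,"y":0,"z":0,"rx":0,"ry":0,"rz":0,"hand":0.06},
    {"x":0,"y":0,"z":0,"rx":0,"ry":0,"rz":0,"hand":0.06},
  ],
)

```text
time: 39.92
tool_pos: [0.6271, 0.2627, 0.0876]
ee_rot: [-1.57, -0.003, 0.0]
wrist_force: [-0.1, -0.4, 1.2]
width: 0.0598
```

```bash
python3 - <<'E'
from h import *
take('wrist','w34');o=robot.get_obs();print(o['time'],o['tool_pos'],o['ee_rot'],o['width'],o['wrist_force'])
E
```

```text
39.975 [0.62748556 0.26297624 0.0882177 ] [-1.56968894e+00 -3.64257593e-03  4.30074196e-04] 0.05990833295119745 [0.05555706 0.53895121 0.37466372]
```

View pics/w34.png

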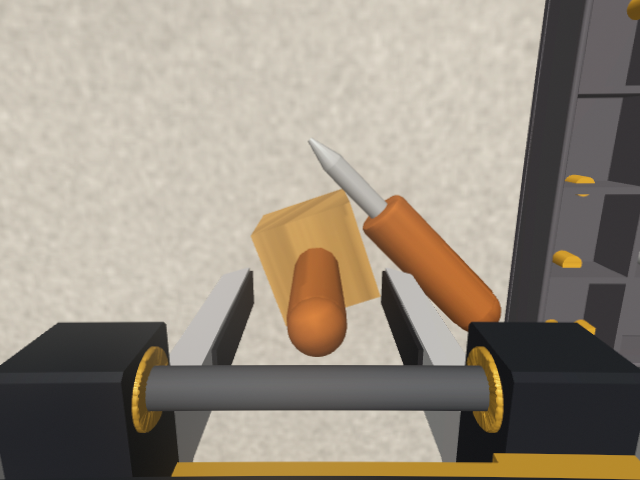

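>>> play_rows(
  steps=[
    {"x":0,"y":0,"z":0,"rx":0,"ry":0,"rz":0,"hand":0.012},
    {"x":0,"y":0,"z":0,"rx":0,"ry":0,"rz":0,"hand":0.012},
    {"x":0,"y":0,"z":0,"rx":0,"ry":0,"rz":0,"hand":0.012},
    {"x":0,"y":0,"z":0,"rx":0,"ry":0,"rz":0,"hand":0.012},
    {"x":0,"y":0,"z":0,"rx":0,"ry":0,"rz":0,"hand":0.012},
  ],
)

```text
time: 40.6
tool_pos: [0.6264, 0.2631, 0.0858]
ee_rot: [-1.571, -0.0, 0.001]
wrist_force: [0.3, -0.4, 0.2]
width: 0.0237
```

```bash
python3 - <<'E'
from h import *
o=robot.get_obs();print(o['time'],o['tool_pos'],o['ee_rot'],o['width'],o['wrist_force'])
s=snapshot('wrist');print(plane(s,[(317,327)],.133))
E
```

```text
40.6 [0.62638433 0.26312848 0.08576305] [-1.57078414e+00 -1.36967851e-04  1.09528624e-03] 0.023655902244844828 [ 0.30617946 -0.43365837  0.18243012]
[[0.62547473 0.26782547 0.133     ]]
```

>>> play_rows(
  steps=[
    {"x":0,"y":0,"z":0.02,"rx":0,"ry":0,"rz":0,"hand":0.012},
    {"x":0,"y":0,"z":0.04,"rx":0,"ry":0,"rz":0,"hand":0.012},
    {"x":0,"y":0,"z":0.04,"rx":0,"ry":0,"rz":0,"hand":0.012},
    {"x":0,"y":0,"z":0.03,"rx":0,"ry":0,"rz":0,"hand":0.012},
    {"x":0,"y":0,"z":0,"rx":0,"ry":0,"rz":0,"hand":0.012},
    {"x":0,"y":0,"z":0,"rx":0,"ry":0,"rz":0,"hand":0.012},
  ],
)

```text
time: 41.4
tool_pos: [0.6259, 0.2629, 0.2147]
ee_rot: [-1.571, 0.001, 0.001]
wrist_force: [0.2, -0.2, -1.0]
width: 0.0233
```

```bash
python3 - <<'E'
from h import *
a=take('scene','c35');b=take('side','s35');o=robot.get_obs();print(o['time'],o['tool_pos'],o['ee_rot'],o['width'],o['wrist_force'])
cv2.imwrite('pics/c35.png',np.hstack([cv2.resize(a['color'][130:290,340:480],None,fx=2.8,fy=2.8),cv2.resize(b['color'][150:350,160:330],None,fx=2,fy=2.24)])[:,:,::-1])
E
```

```text
41.5 [0.62544885 0.26276668 0.21317912] [-1.57215242e+00  4.02524146e-03  1.01635709e-03] 0.023529518071223963 [-0.23136696  0.73738543 -1.17217202]
```

View pics/c35.png

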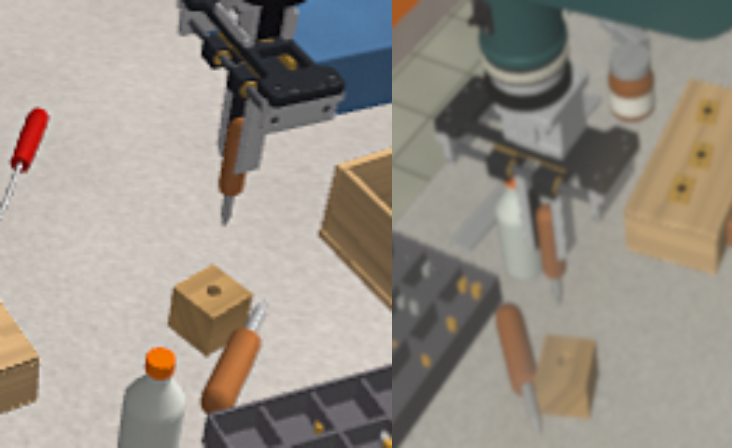

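>>> play_rows(
  steps=[
    {"x":-0.002,"y":-0.03,"z":0,"rx":0,"ry":0,"rz":0,"hand":0.012},
    {"x":-0.002,"y":-0.04,"z":0,"rx":0,"ry":0,"rz":0,"hand":0.012},
    {"x":-0.002,"y":-0.04,"z":0,"rx":0,"ry":0,"rz":0,"hand":0.012},
    {"x":-0.002,"y":-0.04,"z":0,"rx":0,"ry":0,"rz":0,"hand":0.012},
    {"x":-0.002,"y":-0.04,"z":0,"rx":0,"ry":0,"rz":0,"hand":0.012},
    {"x":-0.002,"y":-0.04,"z":0,"rx":0,"ry":0,"rz":0,"hand":0.012},
    {"x":-0.002,"y":-0.026,"z":-0.03,"rx":0,"ry":0,"rz":0,"hand":0.012},
    {"x":0,"y":0,"z":-0.02,"rx":0,"ry":0,"rz":0,"hand":0.012},
  ],
)

```text
time: 42.5
tool_pos: [0.6109, 0.0048, 0.1625]
ee_rot: [-1.571, 0.004, -0.002]
wrist_force: [-0.7, -0.2, -2.0]
width: 0.0234
```

>>> play_rows(
  steps=[
    {"x":0,"y":0,"z":0,"rx":0,"ry":0,"rz":0,"hand":0.012},
    {"x":0,"y":0,"z":0,"rx":0,"ry":0,"rz":0,"hand":0.012},
  ],
)

```text
time: 42.75
tool_pos: [0.6124, 0.0074, 0.1657]
ee_rot: [-1.571, 0.0, 0.001]
wrist_force: [-0.5, -0.6, -0.7]
width: 0.0233
```

```bash
cat > pk.py <<'E'
from h import *
import sys
a=take('scene');b=take('side');w=take('wrist','w'+sys.argv[1]);o=robot.get_obs();print(o['time'],o['tool_pos'],o['ee_rot'],o['width'],o['wrist_force'])
x,y=int(sys.argv[2]),int(sys.argv[3]);u,v=int(sys.argv[4]),int(sys.argv[5])
A=cv2.resize(a['color'][y:y+60,x:x+50],None,fx=8,fy=8,interpolation=cv2.INTER_CUBIC);B=cv2.resize(b['color'][v:v+60,u:u+50],None,fx=8,fy=8,interpolation=cv2.INTER_CUBIC)
cv2.imwrite('pics/p'+sys.argv[1]+'.png',np.hstack([A,B])[:,:,::-1])
E
python3 pk.py 36 300 200 280 190
```

```text
42.9 [0.61298799 0.00751834 0.16697416] [-1.57094736 -0.0021346   0.00180326] 0.02361954887799024 [ 0.52225615  0.41650926 -1.33174355]
```

View pics/p36.png

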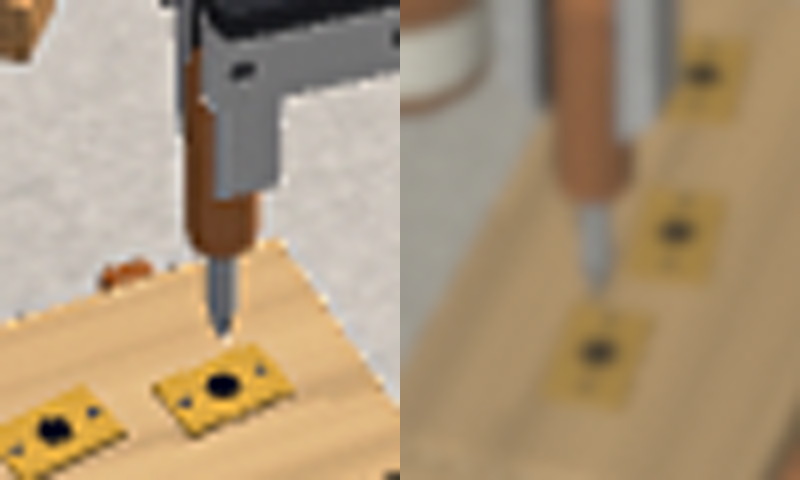

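View pics/w36.png

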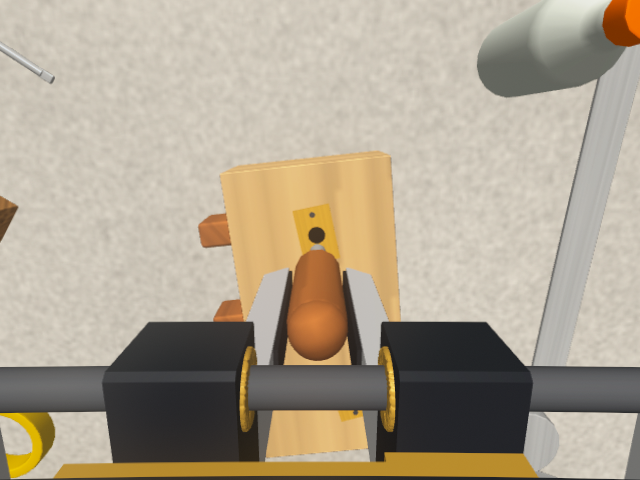

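```bash
python3 - <<'E'
from h import *
a=snapshot('scene');b=snapshot('side')
for s,t,m in ((a,(327.75,242.1),(327.75,248.1)),(b,(304.75,226.5),(304.75,234))):
    for z in (.088,.090,.092): print(z,np.round((plane(s,[t],z)-plane(s,[m],.067))[0,:2],4))
E
```

```text
0.088 [-0.0014  0.0003]
0.09 [ 0.0006 -0.0003]
0.092 [ 0.0025 -0.001 ]
0.088 [ 0.0017 -0.004 ]
0.09 [ 0.0007 -0.0021]
0.092 [-0.0002 -0.0002]
```

>>> play_rows(
  steps=[
    {"x":-0.0005,"y":0.001,"z":-0.01,"rx":0,"ry":0,"rz":0,"hand":0.012},
    {"x":0,"y":0,"z":-0.008,"rx":0,"ry":0,"rz":0,"hand":0.012},
    {"x":0,"y":0,"z":-0.003,"rx":0,"ry":0,"rz":0,"hand":0.012},
    {"x":0,"y":0,"z":-0.002,"rx":0,"ry":0,"rz":0,"hand":0.012},
    {"x":0,"y":0,"z":0,"rx":0,"ry":0,"rz":0,"hand":0.012},
  ],
)

```text
time: 43.62
tool_pos: [0.612, 0.0081, 0.1429]
ee_rot: [-1.571, -0.0, 0.001]
wrist_force: [0.4, -0.5, -1.4]
width: 0.0235
```

```bash
python3 pk.py 37 300 200 280 190
```

```text
43.775 [0.6121097  0.00802597 0.14295533] [-1.57087902e+00 -7.79197459e-04  9.47246021e-04] 0.023430588882588182 [ 0.02834291  0.62881029 -1.15803978]
```

View pics/p37.png

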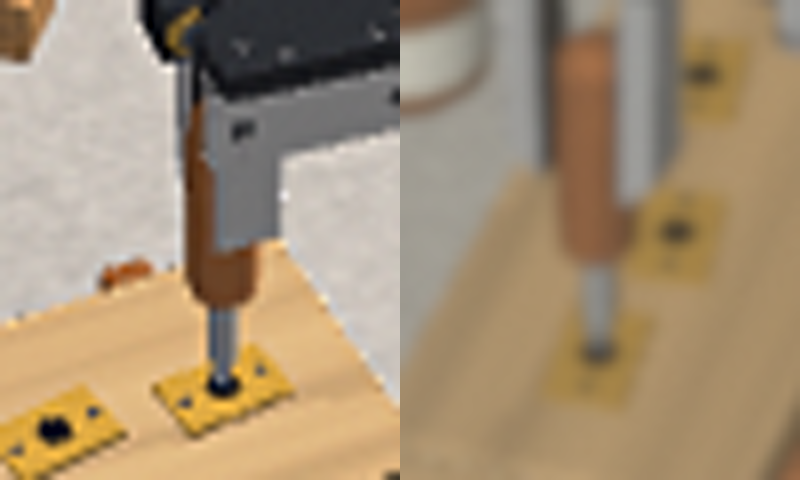

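>>> play_rows(
  steps=[
    {"x":0,"y":0,"z":-0.001,"rx":0,"ry":0,"rz":0,"hand":0.012},
    {"x":0,"y":0,"z":-0.001,"rx":0,"ry":0,"rz":0,"hand":0.012},
    {"x":0,"y":0,"z":0,"rx":0,"ry":0,"rz":0,"hand":0.012},
  ],
)

```text
time: 44.15
tool_pos: [0.6123, 0.008, 0.142]
ee_rot: [-1.571, -0.002, 0.001]
wrist_force: [-1.1, 0.1, 5.9]
width: 0.0236
```

>>> play_rows(
  steps=[
    {"x":0,"y":0,"z":-0.001,"rx":0,"ry":0,"rz":0,"hand":0.012},
    {"x":0,"y":0,"z":0,"rx":0,"ry":0,"rz":0,"hand":0.012},
  ],
)

```text
time: 44.4
tool_pos: [0.6124, 0.008, 0.1417]
ee_rot: [-1.571, -0.003, 0.001]
wrist_force: [-1.5, 0.1, 7.5]
width: 0.0235
```

>>> play_rows(
  steps=[
    {"x":0,"y":0,"z":0,"rx":0,"ry":0,"rz":0,"hand":0.012},
    {"x":0,"y":0,"z":0,"rx":0,"ry":0,"rz":0,"hand":0.012},
    {"x":0,"y":0,"z":0,"rx":0,"ry":0,"rz":0,"hand":0.012},
    {"x":0,"y":0,"z":0,"rx":0,"ry":0,"rz":0,"hand":0.012},
    {"x":0,"y":0,"z":0,"rx":0,"ry":0,"rz":0,"hand":0.012},
    {"x":0,"y":0,"z":0,"rx":0,"ry":0,"rz":0,"hand":0.012},
    {"x":0,"y":0,"z":0,"rx":0,"ry":0,"rz":0,"hand":0.012},
    {"x":0,"y":0,"z":0,"rx":0,"ry":0,"rz":0,"hand":0.012},
  ],
)

```text
time: 45.4
tool_pos: [0.6124, 0.008, 0.1417]
ee_rot: [-1.571, -0.003, 0.001]
wrist_force: [-2.2, 0.1, 7.7]
width: 0.0238
```

```bash
python3 pk.py 38 300 200 280 190; cat > pulls.py <<'E'
from h import *
P,C,K=pts(n=2); q=inchest(P)
for k in (0,1):
    for nm,y in (('wide',.068),('nar',-.007),('med',-.075)):
        m=(K==k)&(abs(q[:,1]-y)<.02)&(q[:,0]>-.13)&(q[:,0]<-.05)&(P[:,2]>.025)&(P[:,2]<.055)
        if m.sum()<5: print(k,nm,'none');continue
        a=q[m];print(k,nm,m.sum(),'x',np.round(np.percentile(a[:,0],[2,50]),4),'y',np.round(np.percentile(a[:,1],[3,97]),4))
E
python3 pulls.py
```

```text
45.55 [0.61236804 0.00802905 0.1416919 ] [-1.57105544e+00 -2.50608548e-03  1.02142451e-03] 0.023454211239711996 [-1.91631382 -0.43842595  7.47210018]
0 wide 36 x [-0.0814 -0.0756] y [0.0594 0.0772]
0 nar 40 x [-0.0836 -0.0759] y [-0.0167  0.0016]
0 med 40 x [-0.0828 -0.0761] y [-0.0836 -0.0654]
1 wide 320 x [-0.0784 -0.0648] y [0.0587 0.0824]
1 nar 304 x [-0.0799 -0.0644] y [-0.0178  0.0074]
1 med 294 x [-0.0799 -0.0643] y [-0.0848 -0.0589]
```

View pics/p38.png

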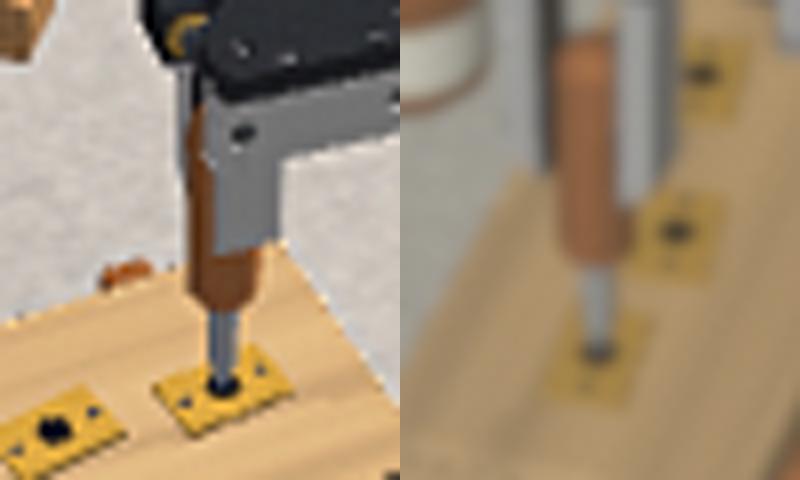

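View pics/w38.png

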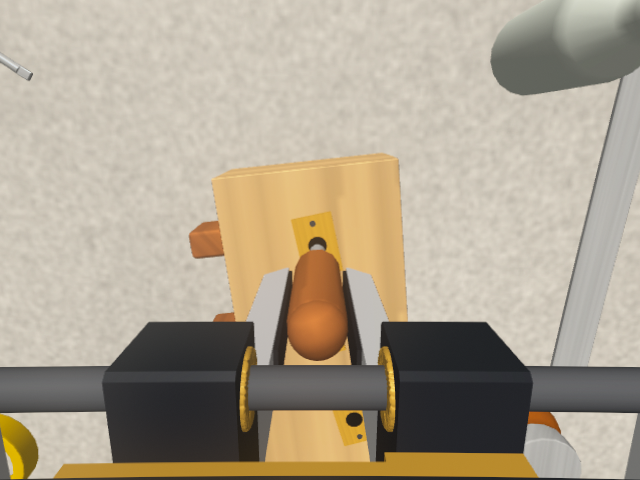

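>>> play_rows(
  steps=[
    {"x":0,"y":0,"z":0.02,"rx":0,"ry":0,"rz":0,"hand":0.012},
    {"x":0.001,"y":-0.029,"z":0,"rx":0,"ry":0,"rz":0,"hand":0.012},
    {"x":0.001,"y":-0.03,"z":0,"rx":0,"ry":0,"rz":0,"hand":0.012},
    {"x":0,"y":0,"z":0,"rx":0,"ry":0,"rz":0,"hand":0.012},
    {"x":0,"y":0,"z":-0.01,"rx":0,"ry":0,"rz":0,"hand":0.012},
    {"x":0,"y":0,"z":-0.005,"rx":0,"ry":0,"rz":0,"hand":0.012},
    {"x":0,"y":0,"z":0,"rx":0,"ry":0,"rz":0,"hand":0.012},
  ],
)

```text
time: 46.62
tool_pos: [0.6134, -0.05, 0.1436]
ee_rot: [-1.57, 0.002, 0.002]
wrist_force: [0.7, -0.2, -0.8]
width: 0.0236
```

```bash
python3 pk.py 39 280 205 290 170
```

```text
46.775 [ 0.61395414 -0.05049456  0.14487339] [-1.57081554e+00 -3.22983140e-04  1.65562786e-03] 0.023409068933519524 [-0.05563813  0.19412531 -0.15252192]
```

View pics/p39.png

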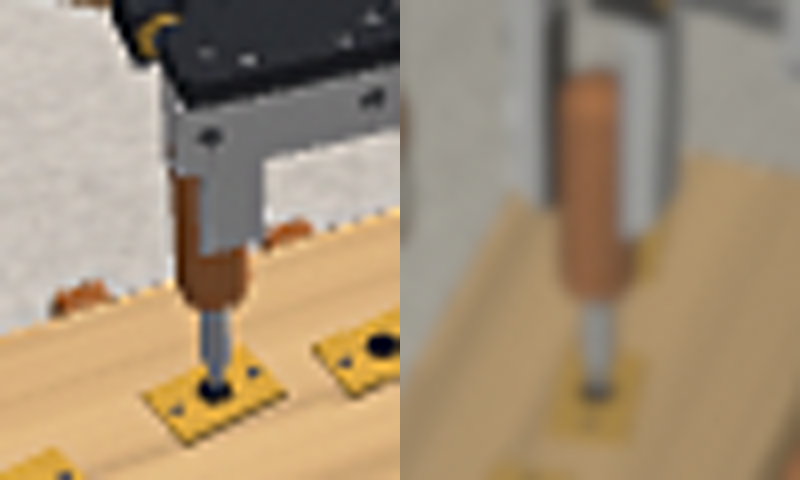

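Over the middle spot in both views (scene ≈(306,253), side ≈(314,218)). Press and hold.

>>> play_rows(
  steps=[
    {"x":0,"y":0,"z":-0.002,"rx":0,"ry":0,"rz":0,"hand":0.012},
    {"x":0,"y":0,"z":-0.002,"rx":0,"ry":0,"rz":0,"hand":0.012},
    {"x":0,"y":0,"z":-0.001,"rx":0,"ry":0,"rz":0,"hand":0.012},
    {"x":0,"y":0,"z":0,"rx":0,"ry":0,"rz":0,"hand":0.012},
  ],
)

```text
time: 47.28
tool_pos: [0.6143, -0.051, 0.1419]
ee_rot: [-1.571, -0.003, 0.001]
wrist_force: [-1.5, 0.7, 4.8]
width: 0.0234
```

>>> play_rows(
  steps=[
    {"x":0,"y":0,"z":0,"rx":0,"ry":0,"rz":0,"hand":0.012},
    {"x":0,"y":0,"z":0,"rx":0,"ry":0,"rz":0,"hand":0.012},
    {"x":0,"y":0,"z":0,"rx":0,"ry":0,"rz":0,"hand":0.012},
    {"x":0,"y":0,"z":0,"rx":0,"ry":0,"rz":0,"hand":0.012},
    {"x":0,"y":0,"z":0,"rx":0,"ry":0,"rz":0,"hand":0.012},
    {"x":0,"y":0,"z":0,"rx":0,"ry":0,"rz":0,"hand":0.012},
    {"x":0,"y":0,"z":0,"rx":0,"ry":0,"rz":0,"hand":0.012},
    {"x":0,"y":0,"z":0,"rx":0,"ry":0,"rz":0,"hand":0.012},
  ],
)

```text
time: 48.28
tool_pos: [0.6143, -0.051, 0.1419]
ee_rot: [-1.571, -0.003, 0.001]
wrist_force: [-1.3, 0.4, 4.6]
width: 0.0233
```

```bash
python3 pk.py 40 280 205 290 170
```

```text
48.425 [ 0.61433709 -0.05096648  0.14189986] [-1.57110105e+00 -2.55348610e-03  1.02256270e-03] 0.023457406616345013 [-2.48941629  1.20504235  6.7977009 ]
```

View pics/p40.png

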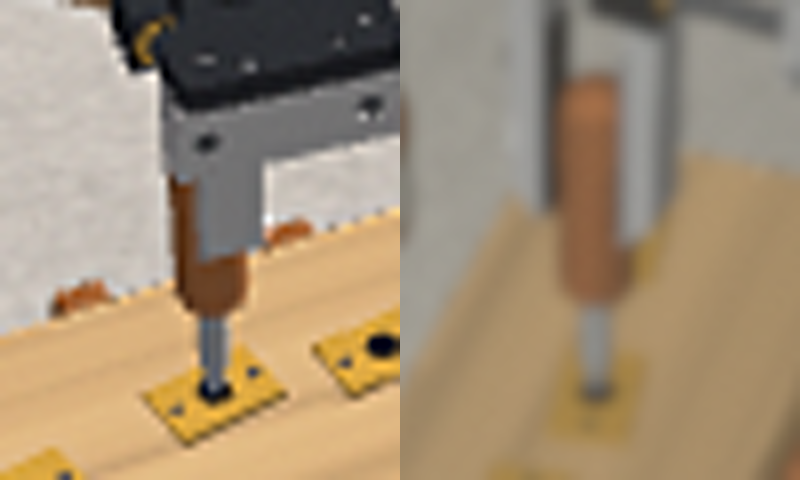

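>>> play_rows(
  steps=[
    {"x":0,"y":0,"z":0.02,"rx":0,"ry":0,"rz":0,"hand":0.012},
    {"x":0.008,"y":-0.024,"z":0,"rx":0,"ry":0,"rz":0,"hand":0.012},
    {"x":0.008,"y":-0.024,"z":0,"rx":0,"ry":0,"rz":0,"hand":0.012},
    {"x":0.0085,"y":-0.0235,"z":0,"rx":0,"ry":0,"rz":0,"hand":0.012},
    {"x":0,"y":0,"z":0,"rx":0,"ry":0,"rz":0,"hand":0.012},
    {"x":0,"y":0,"z":-0.01,"rx":0,"ry":0,"rz":0,"hand":0.012},
    {"x":0,"y":0,"z":-0.005,"rx":0,"ry":0,"rz":0,"hand":0.012},
    {"x":0,"y":0,"z":0,"rx":0,"ry":0,"rz":0,"hand":0.012},
  ],
)

```text
time: 49.42
tool_pos: [0.6378, -0.1215, 0.1437]
ee_rot: [-1.57, 0.002, 0.002]
wrist_force: [0.6, 0.1, -0.1]
width: 0.0237
```

```bash
python3 pk.py 41 258 220 293 150
```

```text
49.575 [ 0.63845084 -0.1219293   0.14505056] [-1.57092320e+00 -5.40442385e-04  1.78095522e-03] 0.023727294155487466 [ 0.11759032  0.74560744 -1.08877861]
```

View pics/p41.png

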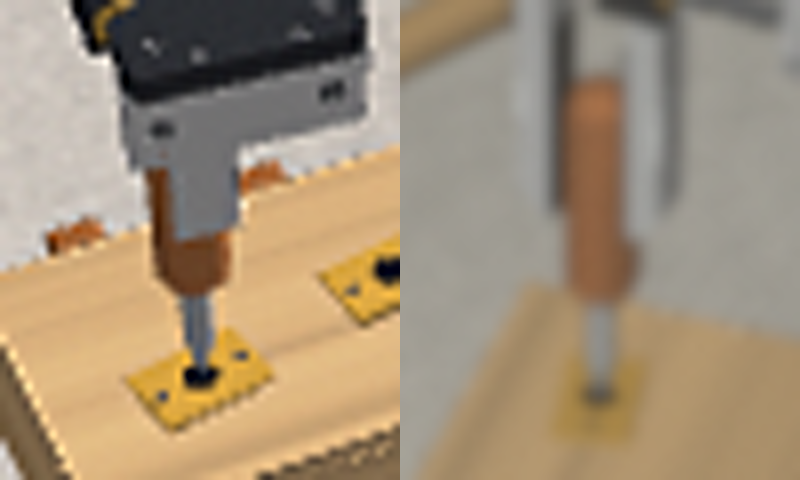

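>>> play_rows(
  steps=[
    {"x":0,"y":-0.0005,"z":-0.002,"rx":0,"ry":0,"rz":0,"hand":0.012},
    {"x":0,"y":0,"z":-0.002,"rx":0,"ry":0,"rz":0,"hand":0.012},
    {"x":0,"y":0,"z":-0.001,"rx":0,"ry":0,"rz":0,"hand":0.012},
    {"x":0,"y":0,"z":0,"rx":0,"ry":0,"rz":0,"hand":0.012},
  ],
)

```text
time: 50.08
tool_pos: [0.6388, -0.123, 0.1419]
ee_rot: [-1.571, -0.003, 0.001]
wrist_force: [-2.3, -0.6, 5.6]
width: 0.0235
```

>>> play_rows(
  steps=[
    {"x":0,"y":0,"z":-0.0005,"rx":0,"ry":0,"rz":0,"hand":0.012},
    {"x":0,"y":0,"z":0,"rx":0,"ry":0,"rz":0,"hand":0.012},
    {"x":0,"y":0,"z":0,"rx":0,"ry":0,"rz":0,"hand":0.012},
    {"x":0,"y":0,"z":0,"rx":0,"ry":0,"rz":0,"hand":0.012},
    {"x":0,"y":0,"z":0,"rx":0,"ry":0,"rz":0,"hand":0.012},
    {"x":0,"y":0,"z":0,"rx":0,"ry":0,"rz":0,"hand":0.012},
    {"x":0,"y":0,"z":0,"rx":0,"ry":0,"rz":0,"hand":0.012},
    {"x":0,"y":0,"z":0,"rx":0,"ry":0,"rz":0,"hand":0.012},
  ],
)

```text
time: 51.08
tool_pos: [0.6389, -0.1231, 0.1418]
ee_rot: [-1.572, -0.003, 0.001]
wrist_force: [-2.6, -0.3, 6.4]
width: 0.0237
```

```bash
python3 pk.py 42 258 220 293 150; python3 pulls.py
```

```text
51.225 [ 0.63883479 -0.1230407   0.14183027] [-1.57149380e+00 -2.82696992e-03  1.00224134e-03] 0.023606576775059323 [-1.1961732   1.07164976  6.21204641]
0 wide 36 x [-0.0817 -0.0753] y [0.0601 0.0768]
0 nar 38 x [-0.0819 -0.0774] y [-0.0151  0.0013]
0 med 38 x [-0.0831 -0.0764] y [-0.0829 -0.0658]
1 wide 319 x [-0.0788 -0.0642] y [0.0579 0.0822]
1 nar 310 x [-0.0802 -0.0648] y [-0.0165  0.0064]
1 med 290 x [-0.0796 -0.0647] y [-0.0852 -0.06  ]
```

View pics/p42.png

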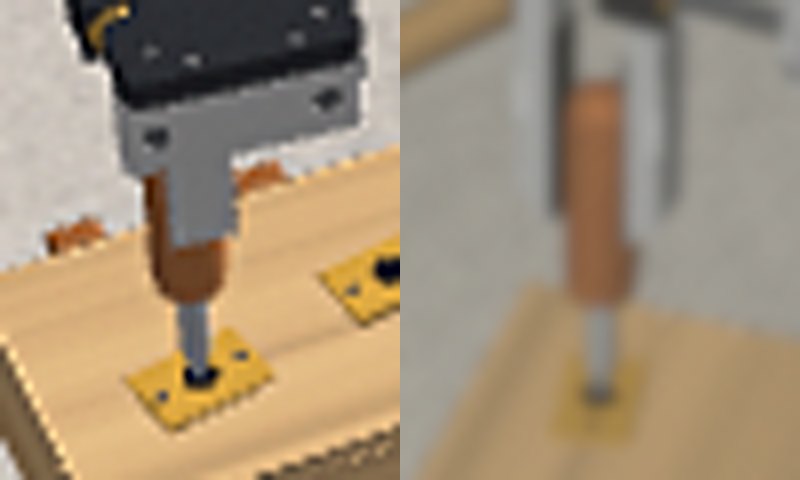

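```bash
python3 - <<'E'
from h import *
from scipy.spatial.transform import Rotation as R
def TT(p,e):
    T=np.eye(4);T[:3,:3]=R.from_euler('xyz',e).as_matrix();T[:3,3]=p;return T
s=snapshot('wrist');o=robot.get_obs()
X=np.linalg.inv(TT(o['tool_pos'],o['ee_rot']))@np.array(s['T'])
for fn,p,e in (('w2',[0.44837135,-0.36817196,0.0863299],[-1.57075750e+00,-8.87335895e-04,-7.69778967e-01]),('w3',[0.44029647,-0.37746152,0.01321257],[-1.57114716e+00,-1.56483747e-03,-7.99932328e-01])):
    im=cv2.imread('pics/'+fn+'.png');hsv=cv2.cvtColor(im,cv2.COLOR_BGR2HSV)
    m=(hsv[...,0]>18)&(hsv[...,0]<32)&(hsv[...,1]>130)&(hsv[...,2]>120); m[200:]=0;m[:,:420]=0
    w=np.where(m);h=cv2.convexHull(np.c_[w[1],w[0]].astype(np.float32));c,r=cv2.minEnclosingCircle(h);M=cv2.moments(h);c2=(M['m10']/M['m00'],M['m01']/M['m00'])
    s2=dict(s);s2['T']=TT(p,e)@X
    print(fn,c,r,c2,plane(s2,[c2],.056))
for n in ('scene','side'):
    s=snapshot(n);q=(155,245,60,50) if n=='scene' else (350,135,60,50)
    x,y,w,h=q;cv2.imwrite('pics/ring_%s.png'%n,cv2.resize(s['color'][y:y+h,x:x+w],None,fx=8,fy=8,interpolation=cv2.INTER_CUBIC)[:,:,::-1])
E
```

```text
w2 (486.9629821777344, 134.52691650390625) 27.9958553314209 (486.1227339350458, 133.93350304713414) [[ 0.55707214 -0.37568347  0.056     ]]
w3 (569.4915771484375, 87.76050567626953) 46.51961135864258 (569.2127734340684, 87.69214325456089) [[ 0.55583433 -0.37432075  0.056     ]]
```

View pics/ring_scene.png

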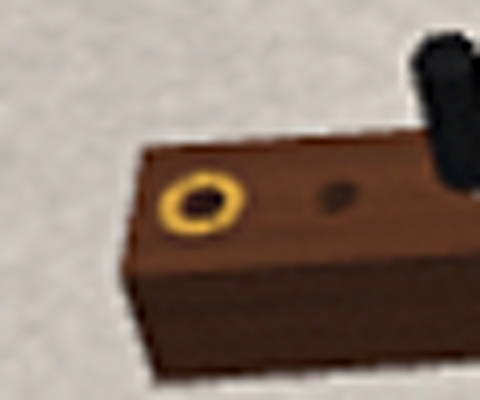

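View pics/ring_side.png

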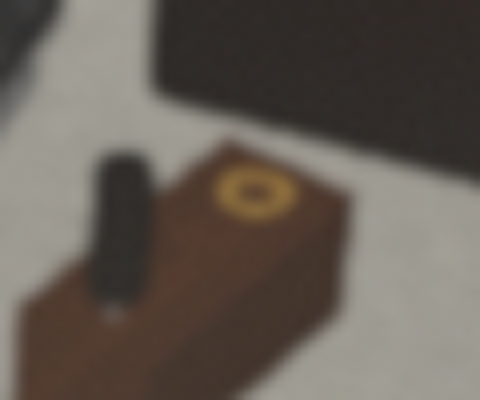

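>>> play_rows(
  steps=[
    {"x":0,"y":0,"z":0.04,"rx":0,"ry":0,"rz":0,"hand":0.012},
    {"x":0,"y":0,"z":0.03,"rx":0,"ry":0,"rz":0,"hand":0.012},
    {"x":-0.016,"y":-0.03,"z":0,"rx":0,"ry":0,"rz":0,"hand":0.012},
    {"x":-0.016,"y":-0.05,"z":0,"rx":0,"ry":0,"rz":0,"hand":0.012},
    {"x":-0.016,"y":-0.05,"z":0,"rx":0,"ry":0,"rz":0,"hand":0.012},
    {"x":-0.016,"y":-0.05,"z":0,"rx":0,"ry":0,"rz":0,"hand":0.012},
    {"x":-0.01,"y":-0.04,"z":0,"rx":0,"ry":0,"rz":0,"hand":0.012},
    {"x":-0.008,"y":-0.031,"z":0,"rx":0,"ry":0,"rz":0,"hand":0.012},
  ],
)

```text
time: 52.58
tool_pos: [0.5555, -0.3759, 0.2088]
ee_rot: [-1.571, 0.0, -0.0]
wrist_force: [0.5, 0.1, -0.6]
width: 0.0236
```

>>> play_rows(
  steps=[
    {"x":0,"y":0,"z":-0.02,"rx":0,"ry":0,"rz":0,"hand":0.012},
    {"x":0,"y":0,"z":-0.02,"rx":0,"ry":0,"rz":0,"hand":0.012},
    {"x":0,"y":0,"z":-0.01,"rx":0,"ry":0,"rz":0,"hand":0.012},
    {"x":0,"y":0,"z":0,"rx":0,"ry":0,"rz":0,"hand":0.012},
    {"x":0,"y":0,"z":0,"rx":0,"ry":0,"rz":0,"hand":0.012},
  ],
)

```text
time: 53.2
tool_pos: [0.5568, -0.3741, 0.1603]
ee_rot: [-1.572, -0.001, 0.001]
wrist_force: [0.2, -0.3, -0.4]
width: 0.0234
```

```bash
python3 pk.py 43 155 225 355 115
```

```text
53.35 [ 0.55685244 -0.37415248  0.16049416] [-1.57215890e+00 -1.70763724e-03  1.19974832e-03] 0.023772119212619375 [-0.0966663  -0.22687956 -0.18477454]
```

View pics/p43.png

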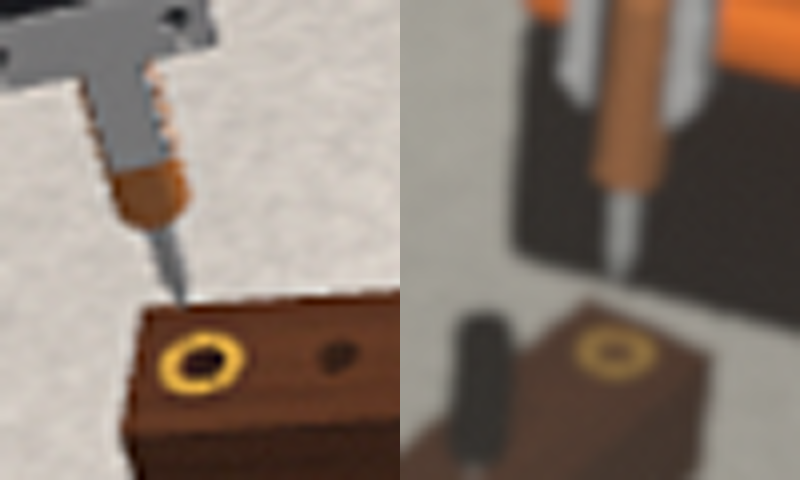

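View pics/w43.png

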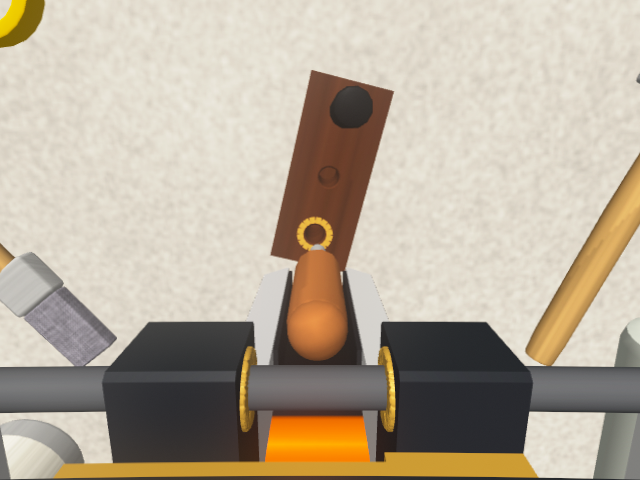

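```bash
python3 - <<'E'
from h import *
a=snapshot('scene');b=snapshot('side')
for s,t,m in ((a,(177.9,263.1),(180.25,270.4)),(b,(382.25,150.3),(382.1,159))):
    for z in (.0838,.0858): print(z,np.round((plane(s,[t],z)-plane(s,[m],.056))[0,:2],4), plane(s,[m],.056))
E
```

```text
0.0838 [ 0.0002 -0.0004] [[ 0.55631342 -0.37425945  0.056     ]]
0.0858 [ 0.0022 -0.0002] [[ 0.55631342 -0.37425945  0.056     ]]
0.0838 [ 0.003  -0.0025] [[ 0.55589505 -0.37882753  0.056     ]]
0.0858 [0.0022 0.0002] [[ 0.55589505 -0.37882753  0.056     ]]
```

>>> play_rows(
  steps=[
    {"x":-0.0015,"y":0,"z":-0.01,"rx":0,"ry":0,"rz":0,"hand":0.012},
    {"x":0,"y":0,"z":-0.01,"rx":0,"ry":0,"rz":0,"hand":0.012},
    {"x":0,"y":0,"z":-0.007,"rx":0,"ry":0,"rz":0,"hand":0.012},
    {"x":0,"y":0,"z":-0.005,"rx":0,"ry":0,"rz":0,"hand":0.012},
    {"x":0,"y":0,"z":0,"rx":0,"ry":0,"rz":0,"hand":0.012},
  ],
)

```text
time: 54.08
tool_pos: [0.5546, -0.3737, 0.1264]
ee_rot: [-1.57, 0.001, 0.001]
wrist_force: [0.0, -0.3, -0.5]
width: 0.0235
```

```bash
python3 pk.py 44 155 225 355 115
```

```text
54.225 [ 0.5551052  -0.37410973  0.12770131] [-1.57138337e+00 -7.68941596e-04  9.87260775e-04] 0.023431367248077636 [-0.18599655 -0.14507562 -0.35284039]
```

View pics/p44.png

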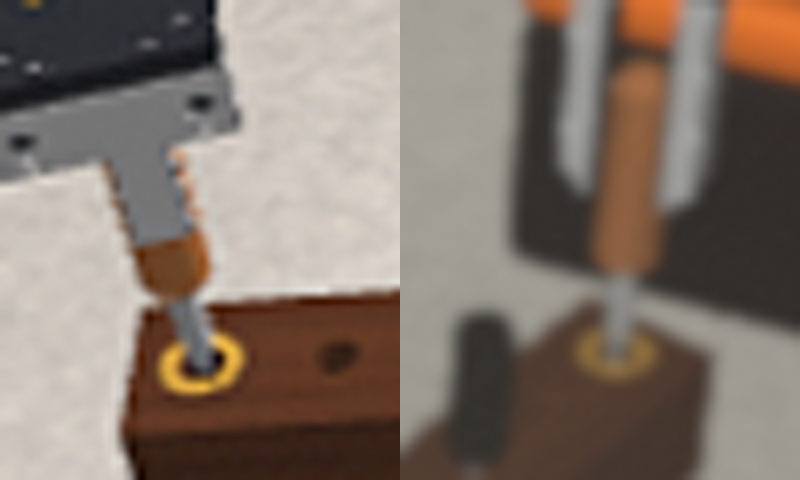

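Tip is entering the ring centrally in both views. Go down further.

>>> play_rows(
  steps=[
    {"x":0,"y":0,"z":-0.006,"rx":0,"ry":0,"rz":0,"hand":0.012},
    {"x":0,"y":0,"z":-0.006,"rx":0,"ry":0,"rz":0,"hand":0.012},
    {"x":0,"y":0,"z":0,"rx":0,"ry":0,"rz":0,"hand":0.012},
  ],
)

```text
time: 54.6
tool_pos: [0.5544, -0.3735, 0.114]
ee_rot: [-1.57, 0.002, 0.001]
wrist_force: [0.8, 0.2, -1.2]
width: 0.0236
```

>>> play_rows(
  steps=[
    {"x":0,"y":0,"z":-0.006,"rx":0,"ry":0,"rz":0,"hand":0.012},
    {"x":0,"y":0,"z":-0.006,"rx":0,"ry":0,"rz":0,"hand":0.012},
    {"x":0,"y":0,"z":0,"rx":0,"ry":0,"rz":0,"hand":0.012},
  ],
)

```text
time: 54.98
tool_pos: [0.5544, -0.3736, 0.1021]
ee_rot: [-1.57, 0.001, 0.001]
wrist_force: [0.2, -0.1, -1.2]
width: 0.0236
```

>>> play_rows(
  steps=[
    {"x":0,"y":0,"z":-0.008,"rx":0,"ry":0,"rz":0,"hand":0.012},
    {"x":0,"y":0,"z":-0.006,"rx":0,"ry":0,"rz":0,"hand":0.012},
    {"x":0,"y":0,"z":-0.003,"rx":0,"ry":0,"rz":0,"hand":0.012},
    {"x":0,"y":0,"z":-0.001,"rx":0,"ry":0,"rz":0,"hand":0.012},
    {"x":0,"y":0,"z":0,"rx":0,"ry":0,"rz":0,"hand":0.012},
  ],
)

```text
time: 55.6
tool_pos: [0.5548, -0.3739, 0.0857]
ee_rot: [-1.571, -0.0, 0.001]
wrist_force: [-1.1, 1.1, 1.3]
width: 0.0238
```

Shoulder contact. Release, then rise.

>>> play_rows(
  steps=[
    {"x":0,"y":0,"z":0,"rx":0,"ry":0,"rz":0,"hand":0.05},
    {"x":0,"y":0,"z":0,"rx":0,"ry":0,"rz":0,"hand":0.05},
    {"x":0,"y":0,"z":0,"rx":0,"ry":0,"rz":0,"hand":0.05},
    {"x":0,"y":0,"z":0,"rx":0,"ry":0,"rz":0,"hand":0.05},
    {"x":0,"y":0,"z":0.03,"rx":0,"ry":0,"rz":0,"hand":0.05},
    {"x":0,"y":0,"z":0.05,"rx":0,"ry":0,"rz":0,"hand":0.05},
    {"x":0,"y":0,"z":0.05,"rx":0,"ry":0,"rz":0,"hand":0.05},
    {"x":-0.03,"y":0.03,"z":0.03,"rx":0,"ry":0,"rz":0,"hand":0.05},
  ],
)

```text
time: 56.6
tool_pos: [0.526, -0.3453, 0.2469]
ee_rot: [-1.573, -0.002, 0.0]
wrist_force: [0.3, 0.3, -0.3]
width: 0.05
```

>>> play_rows(
  steps=[
    {"x":-0.04,"y":0.04,"z":0,"rx":0,"ry":0,"rz":0,"hand":0.05},
    {"x":-0.04,"y":0.04,"z":0,"rx":0,"ry":0,"rz":0,"hand":0.05},
    {"x":0,"y":0.04,"z":0,"rx":0,"ry":0,"rz":0,"hand":0.05},
    {"x":0,"y":0,"z":0,"rx":0,"ry":0,"rz":0,"hand":0.05},
    {"x":0,"y":0,"z":0,"rx":0,"ry":0,"rz":0,"hand":0.05},
  ],
)

```text
time: 57.22
tool_pos: [0.4451, -0.2245, 0.2454]
ee_rot: [-1.572, -0.0, 0.001]
wrist_force: [0.2, -0.9, -0.9]
width: 0.0497
```

```bash
python3 pk.py 45 155 225 355 115; python3 pulls.py; python3 - <<'E'
from h import *
take('scene','c45');P,C,K=pts(n=2)
for k in (0,1):
    m=(K==k)&(abs(P[:,0]-.555)<.03)&(abs(P[:,1]+.376)<.03)&(P[:,2]>.07)&(P[:,2]<.2)
    p=P[m];print(k,len(p),np.percentile(p[:,2],[50,98]),[np.round(np.median(p[(p[:,2]>a)&(p[:,2]<a+.015)],0),4).tolist() for a in (.07,.09,.11)])
E
```

```text
57.375 [ 0.44506803 -0.22494316  0.24481885] [-1.57069994e+00  5.87788735e-04 -8.43979783e-05] 0.05047457533556224 [-0.56877473 -0.81671793 -0.44483109]
0 wide 36 x [-0.0818 -0.0765] y [0.0596 0.0773]
0 nar 39 x [-0.0825 -0.0768] y [-0.016   0.0013]
0 med 40 x [-0.0834 -0.0775] y [-0.0827 -0.0652]
1 wide 320 x [-0.0786 -0.0646] y [0.0591 0.0824]
1 nar 304 x [-0.0799 -0.0648] y [-0.0163  0.0079]
1 med 292 x [-0.0795 -0.065 ] y [-0.0886 -0.0593]
0 377 [0.10818758 0.13533495] [[0.5632, -0.3742, 0.0763], [0.5636, -0.3741, 0.0974], [0.5632, -0.3745, 0.1177]]
1 374 [0.10846854 0.13754449] [[0.5545, -0.3665, 0.0786], [0.5547, -0.3662, 0.098], [0.5546, -0.3667, 0.117]]
```

View pics/p45.png

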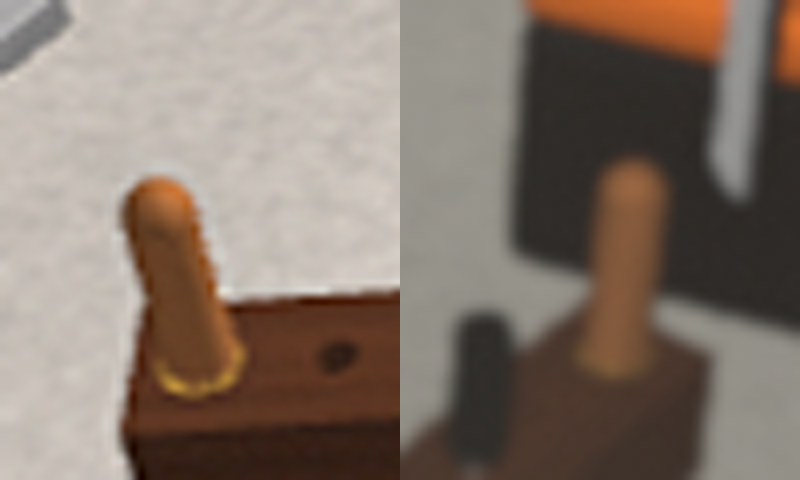

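View pics/c45.png

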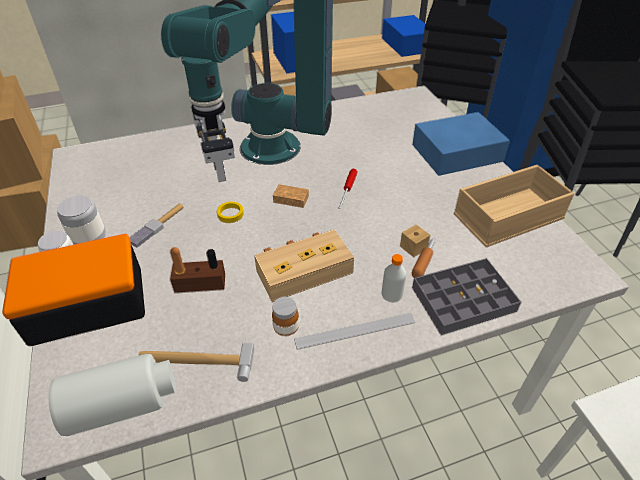

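```bash
python3 -c "
from bench import workorder
print(workorder.close_job())"
```

```text
the job is handed in; nothing more can be done
None
```

The job is handed in at about 57 s of the 210 s allowed. `close_job` gives no verdict, so the result below rests on my own last checks.

- **Drawers:** All three were present and are home: wide in the left bay, narrow in the middle, medium in the right. In the last check each pull's end was about 80–83 mm in front of the chest's origin, against 80 mm when exactly flush. I saw no drawer knocked aside.
- **Wide drawer, on the way:** It was dragged askew after the first release and then tipped and wedged at the lip. That gave about 22 N along the push and about 21 N vertically at the wrist, within the limits. I let it settle flat and pushed it home by its pull.
- **Awl on the plates:** The tip rested on the left, middle and right spots in that order. Each rest lasted about 1 s at roughly 5–8 N, and the tip was centred on the spot in both fixed cameras.
- **Awl in its slot:** It stands upright in the brass-ringed slot with its shoulder on the ring. Its top reads 135–138 mm above the bench, against 136 mm expected. The gripper is open and clear of everything.
- **Bystanders:** The glue bottle and the varnish jar are still standing. The larger look-alike awl fell over by itself early on, while the arm was nowhere near it; it is still on the table.
- **Disagreement:** The two fixed cameras differed by about 4–5 mm on the spot positions. I settled this by comparing the tip with each spot, and with the ring, in the same picture.

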